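# Index the sample carousel and load the tester tray

## Robot

A 7-joint arm with a two-finger parallel gripper is mounted at the origin on a cart in front of the work surface, level with it; the furniture and walls round the work are solid. World frame = base frame: x ahead of the robot, y to its left, z up, the work surface at z = 0. Lengths are in m, angles in rad, forces in N, time in s.
With the tool pointing down it reaches from about 0.4 to 0.85 m from the base axis. Payload 10.4 kg.
Tool frame: the origin (TCP) lies midway between the tips of the shut fingers; the grasp point (between the pads) lies 19 mm behind it; z points along the fingers, y is the direction in which the jaws open and shut (so a half turn about z gives the same grasp; the last joint's range is limited). The gripper opens to 87 mm and grips with 3 to 60 N. Pads are 19 mm wide; open, the fingers measure 117 mm over their backs; the gripper's body (75 mm by 190 mm) begins 51 mm behind the grasp point.
Start: joints at [-1.155, 0.332, -0.065, 1.46, 0.022, 1.35, -0.088], TCP at [0.266, 0.566, 0.223] pointing down, gripper open.
Joint ranges: [-2.6, 2.6], [-0.5, 2.12], [-1.47, 1.34], [0.16, 2.42], [-1.27, 4.41], [0.06, 2.06], [-2.6, 2.6]. Speed limits (rad/s): [2.22, 2.22, 2.79, 2.79, 3.14, 3.14, 3.14].

## Interface

Orientations are given as a unit quaternion [x, y, z, w].
In Python, from bench import r gives the robot as it stands.
- The arm moves only by the tool step_arm, never from a script. Its argument "increments" is a list of rows, each a list of 2 entries, a list of its own where there are three numbers: the shift along the tool's x, y, z in m, then the turn, a rotation vector about the tool's x, y, z in rad. A call has 1 to 5 rows; each row is the pose to reach, as a shift and turn from the pose measured when the call began, along the tool's axes at that moment; what a row does not reach only later rows make up. A row lasts 1/10 s, in which the tool goes at most 50 mm and 8.59 degrees, less where a joint would pass 70% of its speed; a pose out of reach is approached as far as the arm can. A call with a gripper value outside its range is refused whole. "hand" is the closure, from -1 (fully open) to 1 (shut), so that 0 is half open, set as the call begins (left out, the last holds). The fingers move at their own pace and stop on an object; "grip_force" is the grip in N (left out, the last holds). Time passes only in rows, so rows that repeat a pose let the fingers close. It gives the time, the measured TCP pose, the force and the opening at its end, in the units of the state.
- r.read_state(): the state, without advancing time (a new reading comes with each control period).
- r.camera(name): name is "scene" or "top" or "wrist"; returns a dict with "pixels" (420x560x3 uint8, blue, green, red), "camera_matrix" (3x3 intrinsics, pixels), "extrinsics" (4x4, takes a point from camera to world coordinates). Camera axes: x right, y up, looking along -z (the intrinsics and any distortion apply to the point x, -y, -z); pixel columns grow to the right and rows downward; lengths in m; the calibration is good to about 2 mm. The wrist camera is an equidistant fisheye: a pixel r from the principal point sees the ray r / f radians off the axis. A picture is of the moment at which its call begins. There is no depth.
- r.close_job(): hands the job in, once; it reports no verdict.
The state is a dict: "time": time; "joint_positions": joint angles; "joint_vel": joint speeds; "joint_torque": joint torques, N m; "ee_pos": TCP position; "eef_rot": TCP orientation; "ft_force": force on the tool from outside, world axes, zero at the start; "torque": the same for the moment, N m; "width": finger opening in m.
Only numpy, scipy, OpenCV 4.12 (cv2) and the standard library are available. Lean on these libraries where they do the work, as an engineer would, in place of code of your own. Each camera call takes 0.05 s, during which the arm holds its last target.

## Task

Turn the carousel until the tall sample puck stands in the middle of the gap in the wire guard, then lift that puck out through the gap and stand it upright on the pulled-out tray of the loader. Let go of it, then press the release lever at the front of the tray down and, with it pressed, push the tray fully home. Leave the low pucks on the carousel and do not disturb the jar, the tape roll or the marker.

Things in the scene. Friction and masses are not known exactly. Their poses are not given: they have to be found in the camera images.
- tall_puck_mid (a point): centre (half-way up) of the wanted sample puck, a plain upright cylinder 50 mm across and 36 mm tall, about 0.15 kg. It is the tallest and widest of the four pucks on the carousel; it starts on the side away from the gap, under the wire guard. The point's z axis is the puck's axis
- low_puck_a_mid (a point): centre of a low puck, 44 mm across and 25 mm tall, standing in another pocket; stays on the carousel
- low_puck_b_mid (a point): centre of a second low puck, same size; stays on the carousel
- low_puck_c_mid (a point): centre of a third low puck, same size; stays on the carousel
- carousel: fixed stand of the carousel: grey base disc of 320 mm diameter, origin at the centre of its underside on the bench, on the turning axis, z up, -x towards the gap. It carries a fixed guard of steel wires, tops 77 mm above the bench: rings of radius 47 and 151 mm with radial wires between, and legs at 151 mm. All of it but the inner ring is missing for 42 degrees either side of -x (the gap)
- gap (a point): middle of the gap, the only place where pucks can come out: 95 mm from the turning axis towards the carousel's -x, at the height of the turntable's top face (24 mm above the bench). The puck's centre must come over it. Axes as the carousel's
- turntable (a joint): turn of the turntable (270 mm diameter, top 24 mm above the bench), rad, anticlockwise from above positive, endless, 0 at the start wherever that is. Six pockets at radius 95 mm, each of four pins 6 mm thick, 8 mm high, at 45 degrees to the radius on a 62 mm circle: pucks have up to 9 mm of play and can be gripped along or across the radius. Light friction (0.06 N m); stays where it is left
- knob (a point): middle of the black bar knob on the turning axis above the guard: 66 mm long along this point's x axis, 16 mm wide along y, 28 mm high; its underside is 82 mm and its top 110 mm above the bench. It turns with the turntable. A turn of up to half a revolution is needed, so it may have to be regrasped
- loader: fixed loader: a bed 265 mm (x) by 170 mm (y), origin on the bench under the middle of the housing's mouth, z up; the bed reaches from x = -155 to +110 mm. A housing 110 mm deep, 170 mm wide, 88 mm high stands on x = 0 to +110 mm, open to -x
- tray (a joint): how far the tray is pulled out, m: 0 fully home in the housing, 0.1 fully out (start), where, but for 3 mm of play, it is locked against going in until the release lever is pressed. It slides towards the loader's +x as it goes home, with about 1.5 N of friction, and stays where it is left
- tray_floor (a point): centre of the tray's floor, upper side, 38 mm above the bench, moving with the tray; axes as the loader's. The tray is 100 mm (x) by 128 mm (y) inside; side and rear rims stand 12 mm above the floor. At its -x end stands the front panel, from x = -58 to -52 mm of this point, 164 mm wide, its top 72 mm above the bench
- lever_pad (a point): the place to press on the release lever: a black pad 46 mm wide (y) reaching from 2 to 40 mm in front (-x) of the tray's front panel; this point is on its upper side, 15 mm in front of the panel and 29.5 mm above the bench when not pressed. It moves with tray and lever
- lever (a joint): how far the release lever is pressed, rad: 0 up, 0.25 at its stop, where the point has gone down 4.5 mm; springy, about 1 N at first and 5 N at the stop. From about 0.17 it frees the slide; it must stay pressed while the tray goes in the first 20 mm. With the lever up, pushing on the front panel is blocked
- jar: bystander: plastic jar 112 mm across, 73 mm high, origin at its underside's centre
- tape: bystander: roll of tape lying flat, 90 mm across, 48 mm high, origin at its underside's centre
- marker: bystander: black marker pen lying on the bench, 130 mm long, 15 mm thick, origin at its underside's centre
Mind the look-alikes: they are no part of the job. What is shaped like the part that bears low_puck_a_mid but purple is not meant.

How it is judged:
By the outcome, as a careful person would: the job done as asked, in the order asked, and still so for the second after the job is handed in, with the robot touching nothing.
It also fails if it takes over 72 s, if anything falls off the work surface, if the arm or the gripper's body presses on something with over 40 N, if the wrist force passes 120 N, or if a joint passes its speed limit or range.

## Working session

There is one attempt and no reset: what is moved stays moved. The work goes in short steps, Python scripts to look and compute and a tool call to move; the robot and the scene stay as the last step left them, time stands still between calls to the robot, and variables do not carry over. Pictures are saved under pics/ and viewed, and the job is handed in when it is done.

Besides the shell and the picture viewer there is one more tool, called after "Call:" by a JSON object that holds its "method" and its "body". step_arm: Moves the arm, as the interface text tells. Its arguments: {"type":"object","properties":{"increments":{"type":"array"},"hand":{"type":"number"},"grip_force":{"type":"number"}},"required":["increments"]}

```bash
mkdir -p pics; ls
python3 - <<'E'
from bench import r
import cv2,numpy as np
s=r.read_state(); print(s)
for n in ["scene","top","wrist"]:
    c=r.camera(n); cv2.imwrite(f"pics/{n}0.png",c["pixels"]); print(n,c["camera_matrix"],c["extrinsics"],[k for k in c])
E
```

```text
pics
{'time': 0.0, 'joint_positions': array([-1.15462073,  0.33287559, -0.06467076,  1.46095552,  0.02162016,
        1.34990475, -0.08850377]), 'joint_vel': array([-3.40633294e-04, -1.19050790e-03,  1.21911118e-03, -5.46285814e-04,
        2.41165136e-05, -6.27847576e-04,  1.71698758e-03]), 'joint_torque': array([-1.37657753e-04, -6.23263907e+01,  2.43047741e-02, -3.89900029e+01,
       -6.13412261e-02,  3.98480811e-02,  1.68408696e-04]), 'ee_pos': array([0.26537973, 0.56542401, 0.22174478]), 'eef_rot': array([ 2.17634856e-01,  9.76029992e-01, -7.15322765e-04, -1.09753279e-04]), 'ft_force': array([-0.44573304,  0.27256368, -0.57385248]), 'torque': array([-0.0287648 , -0.00479807,  0.05866542]), 'width': 0.0866065600965076}
scene [[482.86695939   0.         283.91018487]
 [  0.         482.86695939 212.29067273]
 [  0.           0.           1.        ]] [[-0.77405281  0.24810578 -0.58248242 -0.19687223]
 [-0.63290097 -0.32748391  0.70156301  0.88432021]
 [-0.01669178  0.91170051  0.41051623  0.61598933]
 [ 0.          0.          0.          1.        ]] ['pixels', 'camera_matrix', 'extrinsics']
top [[475.16719583   0.         275.97295375]
 [  0.         475.16719583 213.35041562]
 [  0.           0.           1.        ]] [[ 0.02560574  0.99510928 -0.0954037   0.40446859]
 [-0.99959524  0.0243033  -0.01478902  0.00378141]
 [-0.01239806  0.09574377  0.9953288   1.29706854]
 [ 0.          0.          0.          1.        ]] ['pixels', 'camera_matrix', 'extrinsics']
wrist [[325.1922621    0.         279.78137742]
 [  0.         325.1922621  206.58653849]
 [  0.           0.           1.        ]] [[ 0.4252796  -0.86208044 -0.27559856  0.18986392]
 [ 0.90506085  0.40459299  0.13103193  0.60127451]
 [-0.00145482 -0.30515868  0.95230041  0.38255342]
 [ 0.          0.          0.          1.        ]] ['pixels', 'camera_matrix', 'extrinsics']
```

View pics/scene0.png

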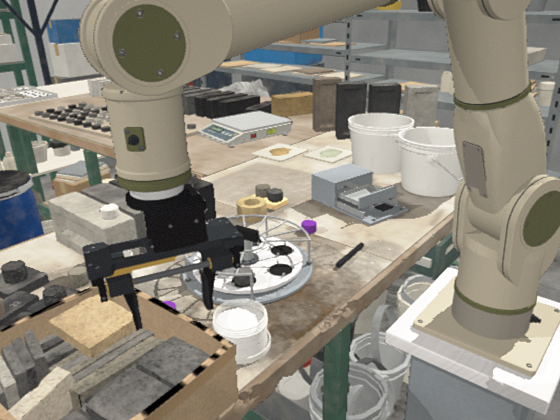

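View pics/top0.png

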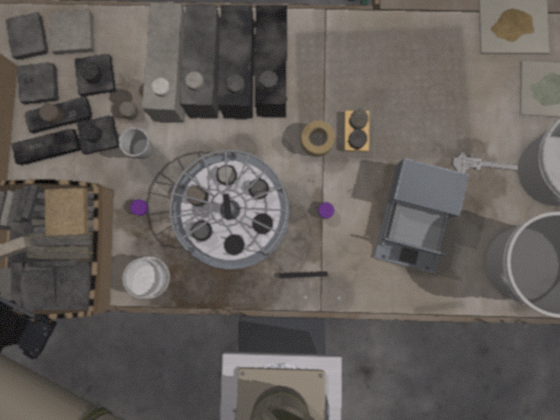

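View pics/wrist0.png

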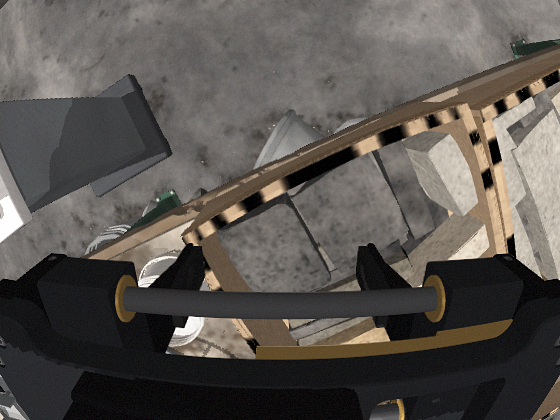

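```bash
cat > h.py <<'E'
import numpy as np,cv2
from scipy.spatial.transform import Rotation as R
def back(c,u,v,z):
    K,E=c["camera_matrix"],c["extrinsics"]
    d=np.array([(u-K[0,2])/K[0,0],-(v-K[1,2])/K[1,1],-1.])
    d=E[:3,:3]@d; o=E[:3,3]
    return o+d*(z-o[2])/d[2]
def proj(c,p):
    K,E=c["camera_matrix"],c["extrinsics"]
    q=E[:3,:3].T@(np.asarray(p,float)-E[:3,3]); q=np.array([q[0],-q[1],-q[2]])
    return np.array([K[0,0]*q[0]/q[2]+K[0,2],K[1,1]*q[1]/q[2]+K[1,2]])
def projf(c,p):
    K,E=c["camera_matrix"],c["extrinsics"]
    q=E[:3,:3].T@(np.asarray(p,float)-E[:3,3]); q=np.array([q[0],-q[1],-q[2]])
    th=np.arctan2(np.hypot(q[0],q[1]),q[2]); n=q[:2]/np.hypot(q[0],q[1])
    return np.array([K[0,2],K[1,2]])+K[0,0]*th*n
E
python3 - <<'E'
from bench import r
import cv2,numpy as np,pickle
c=r.camera("top"); pickle.dump(c,open("top0.pkl","wb"))
im=c["pixels"]
def crop(x,y,w,h,f,n):
    a=cv2.resize(im[y:y+h,x:x+w],None,fx=f,fy=f,interpolation=cv2.INTER_CUBIC)
    a=np.clip(a.astype(float)*1.5,0,255).astype(np.uint8)
    cv2.imwrite(n,a)
crop(130,140,160,140,4,"pics/t_car.png" ); crop(160,140,140,140,4,"pics/t_car.png"); crop(360,150,120,130,4.5,"pics/t_load.png")
c=r.camera("scene"); im=c["pixels"];pickle.dump(c,open("scene0.pkl","wb"))
crop(180,210,140,100,5,"pics/s_car.png"); crop(300,155,120,80,6,"pics/s_load.png")
E
```

```text
(no output)
```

View pics/t_car.png

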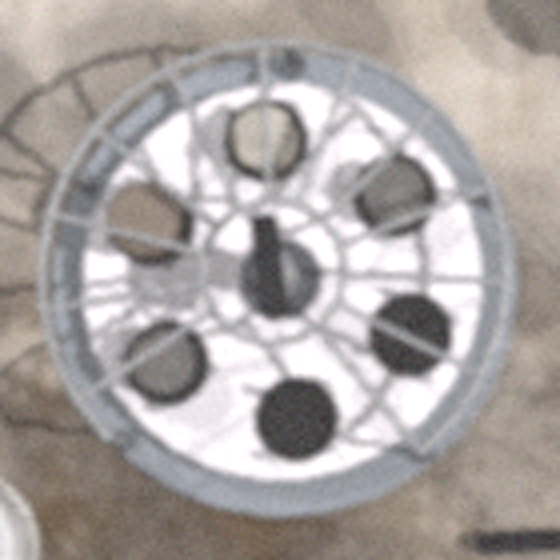

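View pics/t_load.png

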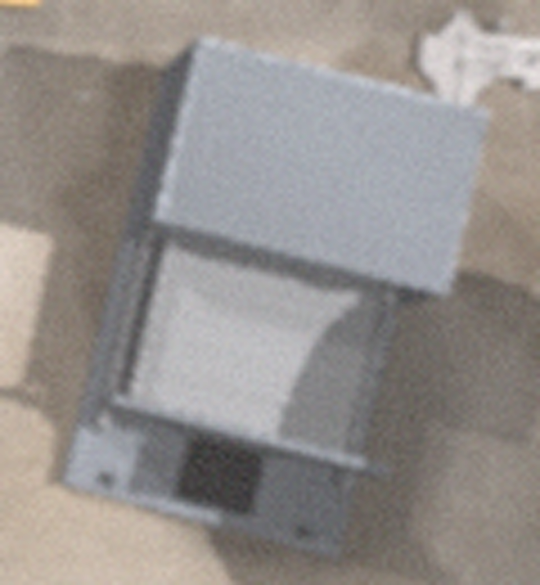

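View pics/s_car.png

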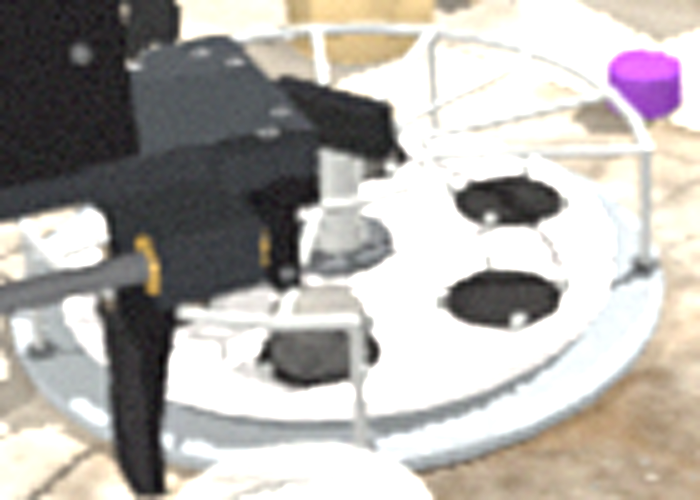

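View pics/s_load.png

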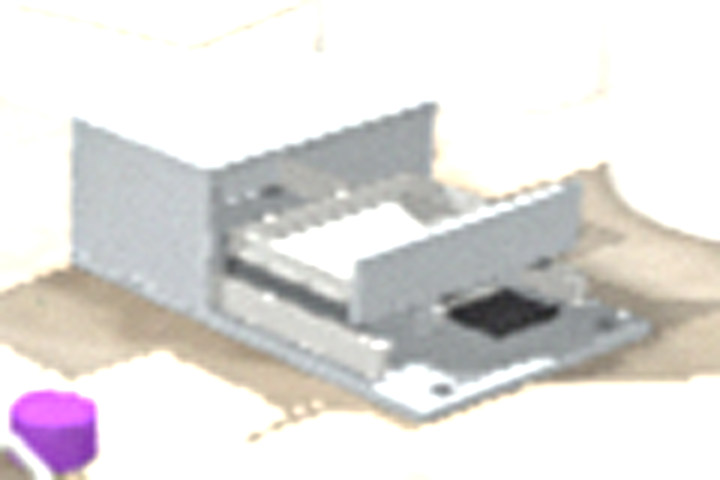

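```bash
cat > ov.py <<'E'
import pickle,cv2,numpy as np
from h import *
def overlay(c,C,gapyaw,n,box,f,pk=(),pj=proj):
    im=c["pixels"];x,y,w,h=box
    a=cv2.resize(im[y:y+h,x:x+w],None,fx=f,fy=f,interpolation=cv2.INTER_CUBIC)
    a=np.clip(a.astype(float)*1.5,0,255).astype(np.uint8)
    def pl(P,col):
        q=np.array([(pj(c,p)-[x,y]+.5)*f for p in P]).round().astype(int); cv2.polylines(a,[q],False,col,1)
    def circ(cx,cy,z,rr,a0=0,a1=360): 
        return [(cx+rr*np.cos(t),cy+rr*np.sin(t),z) for t in np.radians(np.linspace(a0,a1,60))]
    g=np.degrees(gapyaw)
    pl(circ(*C,.024,.135),(0,0,255)); pl(circ(*C,.077,.151,g+42,g+318),(0,255,0)); pl(circ(*C,.077,.047),(0,255,0)); pl(circ(*C,.01,.16),(255,0,0))
    for (px,py,z,d) in pk: pl(circ(px,py,z,d/2),(255,0,255))
    cv2.imwrite(n,a)
E
python3 - <<'E'
import pickle
from h import *; from ov import *
c=pickle.load(open("top0.pkl","rb"))
C=back(c,230.6,210.6,.024); print(C)
for n,(u,v) in dict(legL=(115,445),legR=(425,455)).items():
    p=back(c,160+u/4,140+v/4,.077); d=p-C; print(n,p,np.hypot(d[0],d[1]),np.degrees(np.arctan2(d[1],d[0])))
for (u,v) in [(268,138),(400,192),(148,222),(165,362),(300,417),(410,335)]:
  for z in (.024,.049,.06):
    p=back(c,160+u/4-.5,140+v/4-.5,z); d=p-C; print(u,v,z,p[:2],np.hypot(d[0],d[1]),np.degrees(np.arctan2(d[1],d[0])))
overlay(c,C[:2],np.radians(180),"pics/ov.png",(160,140,140,140),4.2)
E
```

```text
[0.53095489 0.14520844 0.024     ]
legL [0.41828611 0.24316329 0.077     ] 0.1492963722100708 138.99612499793943
legR [0.41696308 0.04412939 0.077     ] 0.15235191143003457 -138.43588783301934
268 138 0.024 [0.63058306 0.15983314] 0.10069585606878824 8.350963967624061
268 138 0.049 [0.62614272 0.15676866] 0.09588723721697663 6.9244528140586405
268 138 0.06 [0.62418897 0.15542028] 0.09379166220554996 6.250638309015635
400 192 0.024 [0.59568508 0.06908177] 0.09992631262107624 -49.62562128901331
400 192 0.049 [0.59193005 0.06779943] 0.09853996964355442 -51.772455748923164
400 192 0.06 [0.59027784 0.0672352 ] 0.09797468451791644 -52.73569917622622
148 222 0.024 [0.57113637 0.23909881] 0.10212714183230825 66.83092887278465
148 222 0.049 [0.56786342 0.23447774] 0.09659838470595176 67.53727679872279
148 222 0.06 [0.56642332 0.23244447] 0.09417077560756897 67.87432179575512
165 362 0.024 [0.47661067 0.22370173] 0.0954698389452773 124.69649368114179
165 362 0.049 [0.47519397 0.21938302] 0.09279627249201343 126.93410252791638
165 362 0.06 [0.47457062 0.21748279] 0.09166660673505307 127.95929321740238
300 417 0.024 [0.44201664 0.13165126] 0.08996560372354089 -171.33291307144506
300 417 0.049 [0.44127928 0.1291402 ] 0.09110380028312727 -169.8414390626744
300 417 0.06 [0.44095485 0.12803534] 0.09162381100026669 -169.19712647307225
410 335 0.024 [0.49885924 0.05955506] 0.09146929884255905 -110.54174913413588
410 335 0.049 [0.49700564 0.0584598 ] 0.09315513322063991 -111.37298641127492
410 335 0.06 [0.49619005 0.05797788] 0.09390295095762081 -111.72924173305002
```

View pics/ov.png

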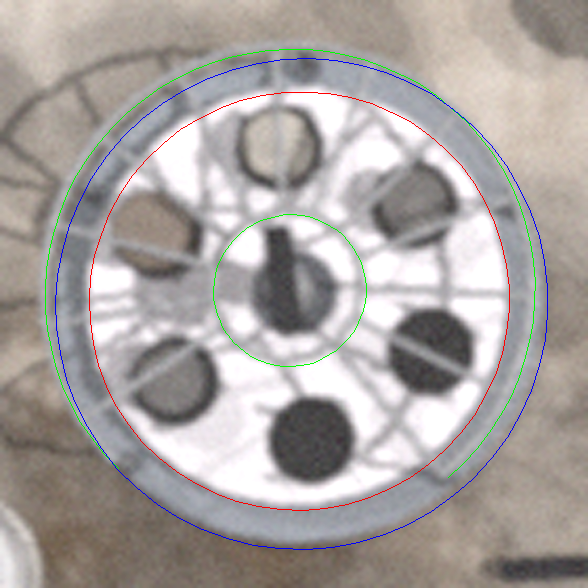

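```bash
cat >> h.py <<'E'
def plan(s,tgt,yaw=None):
    """tool-frame shift and rotvec for target TCP pos, tool-x yaw deg with z down"""
    T=R.from_quat(s["eef_rot"]); 
    sh=T.inv().apply(np.asarray(tgt)-s["ee_pos"])
    x=T.apply([1,0,0]); y0=np.degrees(np.arctan2(x[1],x[0]))
    out=[sh.round(4)]
    if yaw is not None:
        t=np.radians(yaw); M=R.from_matrix(np.array([[np.cos(t),np.sin(t),0],[np.sin(t),-np.cos(t),0],[0,0,-1]]))
        out.append((T.inv()*M).as_rotvec().round(4))
    print("pos",s["ee_pos"].round(4),"yaw",round(y0,2),"tilt",np.degrees(np.arccos(-T.apply([0,0,1])[2])).round(2),"t",round(s["time"],2),"w",round(s["width"],4),"F",s["ft_force"].round(1),"q",s["joint_positions"].round(2)); print(*out)
E
python3 - <<'E'
from bench import r
from h import *
plan(r.read_state(),[.5,.16,.32],9)
E
```

```text
pos [0.2655 0.5656 0.2222] yaw 154.86 tilt 0.04 t 0.25 w 0.087 F [ 0.2 -0.1 -0.6] q [-1.15  0.33 -0.06  1.46  0.02  1.35 -0.09]
[-0.3847 -0.2676 -0.0977] [-2.0000e-04  8.0000e-04  2.5457e+00]
```

Call:
{"method": "step_arm", "body": {"increments": [[[-0.034,-0.024,-0.02],[0,0,0.14]],[[-0.068,-0.048,-0.04],[0,0,0.28]],[[-0.102,-0.072,-0.06],[0,0,0.42]],[[-0.136,-0.096,-0.08],[0,0,0.56]],[[-0.17,-0.12,-0.098],[0,0,0.7]]], "hand": -1}}

```text
time: 0.75
ee_pos: [0.369, 0.3832, 0.3213]
eef_rot: [0.542, 0.841, 0.0, -0.0]
ft_force: [0.2, 1.2, -0.4]
width: 0.0869
```

Run:
```python
from bench import r
from h import *
plan(r.read_state(),[.5,.16,.32],9)
```

```text
pos [0.369  0.3832 0.3213] yaw 114.42 tilt 0.0 t 0.75 w 0.0869 F [ 0.2  1.2 -0.4] q [-1.    0.09  0.11  1.55 -0.01  1.51 -0.46]
[-0.2574  0.027   0.0013] [-1.0000e-04 -1.0000e-04  1.8399e+00]
```

Call:
{"method": "step_arm", "body": {"increments": [[[-0.045,0.005,0],[0,0,0.14]],[[-0.09,0.01,0],[0,0,0.28]],[[-0.135,0.015,0],[0,0,0.42]],[[-0.18,0.02,0],[0,0,0.56]],[[-0.225,0.025,0],[0,0,0.7]]]}}

```text
time: 1.25
ee_pos: [0.4854, 0.187, 0.3215]
eef_rot: [0.799, 0.602, 0.0, -0.0]
ft_force: [0.6, 0.0, -0.4]
width: 0.0872
```

Run:
```python
from bench import r
from h import *
plan(r.read_state(),[.5,.16,.32],9)
c=r.camera("wrist"); cv2.imwrite("pics/w1.png",c["pixels"])
```

```text
pos [0.4854 0.187  0.3215] yaw 73.99 tilt 0.03 t 1.25 w 0.0872 F [ 0.6  0.  -0.4] q [-0.77  0.05  0.34  1.59 -0.02  1.5  -0.72]
[-0.0219  0.0215  0.0015] [-1.0000e-04 -6.0000e-04  1.1344e+00]
```

View pics/w1.png

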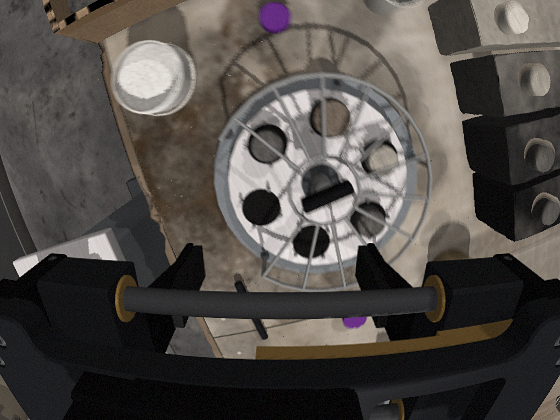

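Run:
```python
from bench import r
from h import *
import pickle
c=r.camera("wrist"); pickle.dump(c,open("w1.pkl","wb"))
a=cv2.resize(c["pixels"][60:300,200:440],None,fx=3,fy=3,interpolation=cv2.INTER_CUBIC)[:600]
cv2.imwrite("pics/w1z.png",np.clip(a*1.3,0,255).astype(np.uint8))
```

```text
(no output)
```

View pics/w1z.png

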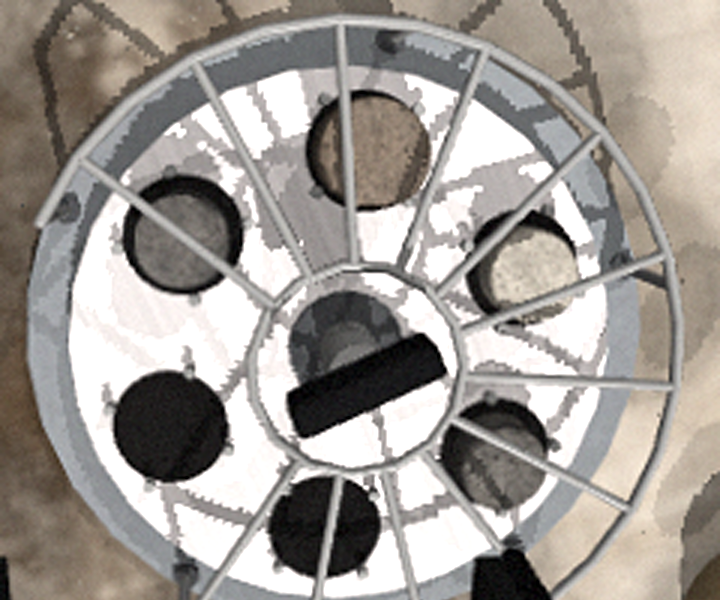

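```bash
cat >> h.py <<'E'
def backf(c,u,v,z):
    K,E=c["camera_matrix"],c["extrinsics"]
    w=np.array([u-K[0,2],v-K[1,2]]); rr=np.hypot(*w); th=rr/K[0,0]
    d=np.array([np.sin(th)*w[0]/rr,-np.sin(th)*w[1]/rr,-np.cos(th)])
    d=E[:3,:3]@d; o=E[:3,3]
    return o+d*(z-o[2])/d[2]
E
python3 - <<'E'
import pickle
from h import *; from ov import *
c=pickle.load(open("w1.pkl","rb"))
b=lambda u,v,z: backf(c,200+u/3-.33,60+v/3-.33,z)
# knob top corners
K=[b(u,v,.11) for u,v in [(288,393),(303,437),(446,372),(430,336)]]
print("knob",np.array(K)[:,:2].round(4), "mid",np.mean(K,0))
d=(K[2]+K[3]-K[0]-K[1]); print("len",np.hypot(*d[:2])/2,"yaw",np.degrees(np.arctan2(d[1],d[0])))
C=np.mean(K,0)[:2]
inner=[b(u,v,.0755) for u,v in [(251,366),(465,366),(358,264),(358,470)]]; print("inner ring",np.mean(inner,0), np.array(inner).round(3))
pk=[]
for (u,v,z,d) in [(370,150,.06,.05),(531,268,.049,.044),(494,458,.049,.044),(178,238,.049,.044)]:
    p=b(u,v,z); q=p[:2]-C; print(p.round(4),np.hypot(*q),np.degrees(np.arctan2(q[1],q[0]))); pk.append((p[0],p[1],z,d))
for u,v in [(171,427),(325,527)]:
    p=b(u,v,.024); q=p[:2]-C; print("pocket",p.round(4),np.hypot(*q),np.degrees(np.arctan2(q[1],q[0])))
overlay(c,C,np.radians(180),"pics/ov1.png",(200,60,240,240),2.5,pk,projf)
E
```

```text
knob [[0.5039 0.1582]
 [0.5045 0.1389]
 [0.5669 0.1481]
 [0.5642 0.1642]] mid [0.53488563 0.15233447 0.11      ]
len 0.061797525253327344 yaw 7.086767049575729
inner ring [0.53544639 0.15067031 0.0755    ] [[0.491 0.165 0.076]
 [0.581 0.138 0.076]
 [0.547 0.194 0.076]
 [0.523 0.106 0.076]]
[0.5672 0.2382 0.06  ] 0.09174262688739243 69.39412227471907
[0.6266 0.1663 0.049 ] 0.09273801354759817 8.637116370542827
[0.5884 0.0817 0.049 ] 0.08864776073591417 -52.84862100020422
[0.4758 0.2245 0.049 ] 0.09321573430015957 129.30912456465575
pocket [0.4417 0.1351 0.024 ] 0.09477476136181358 -169.51970453093134
pocket [0.4999 0.0613 0.024 ] 0.09755830852534834 -111.00478986739098
```

View pics/ov1.png

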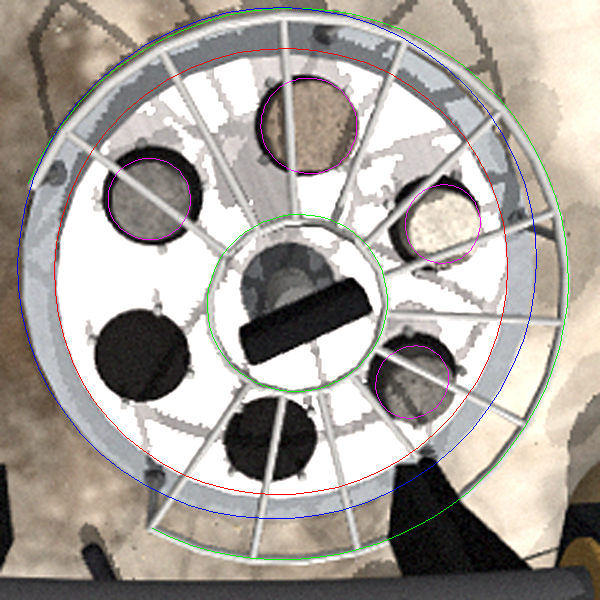

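Run:
```python
from bench import r
from h import *
plan(r.read_state(),[.534,.149,.24],9)
```

```text
pos [0.4876 0.1821 0.3217] yaw 73.5 tilt 0.12 t 1.35 w 0.0873 F [-0.5  0.3  0.2] q [-0.77  0.05  0.34  1.59 -0.02  1.5  -0.72]
[-0.0185  0.0537  0.0818] [ 2.2000e-03 -2.0000e-04  1.1257e+00]
```

Call:
{"method": "step_arm", "body": {"increments": [[[-0.004,0.011,0.016],[0.002,0,0.145]],[[-0.008,0.022,0.032],[0.002,0,0.29]],[[-0.012,0.033,0.048],[0.002,0,0.43]],[[-0.016,0.044,0.065],[0.002,0,0.57]],[[-0.0185,0.0537,0.0818],[0.002,0,0.71]]]}}

```text
time: 1.85
ee_pos: [0.5342, 0.1489, 0.2393]
eef_rot: [0.96, 0.28, -0.0, 0.0]
ft_force: [-0.3, -0.1, -0.6]
width: 0.0868
```

Run:
```python
from bench import r
from h import *
plan(r.read_state(),[.534,.149,.24],9)
```

```text
pos [0.5342 0.1489 0.2393] yaw 32.53 tilt 0.01 t 1.85 w 0.0868 F [-0.3 -0.1 -0.6] q [-0.73  0.17  0.42  1.65 -0.07  1.34 -1.3 ]
[-0.0001 -0.0002 -0.0007] [1.000e-04 2.000e-04 4.107e-01]
```

Call:
{"method": "step_arm", "body": {"increments": [[[0,0,0],[0,0,0.14]],[[0,0,0],[0,0,0.28]],[[0,0,0],[0,0,0.41]],[[0,0,0],[0,0,0.41]]], "hand": -0.2}}

```text
time: 2.25
ee_pos: [0.5339, 0.1494, 0.2391]
eef_rot: [0.997, 0.078, -0.0, 0.0]
ft_force: [-0.4, 0.1, 0.4]
width: 0.0627
```

Run:
```python
from bench import r
from h import *
import pickle
plan(r.read_state(),[.534,.149,.24],9)
c=r.camera("wrist"); pickle.dump(c,open("w2.pkl","wb"))
a=c["pixels"]; cv2.imwrite("pics/w2.png",np.clip(a*1.3,0,255).astype(np.uint8))
c=r.camera("top"); pickle.dump(c,open("top2.pkl","wb"))
```

```text
pos [0.5339 0.1494 0.2391] yaw 8.98 tilt 0.03 t 2.25 w 0.0627 F [-0.4  0.1  0.4] q [-0.76  0.17  0.46  1.65 -0.08  1.34 -1.7 ]
[-0.      0.0004 -0.0009] [ 0.0002  0.0004 -0.0003]
```

View pics/w2.png

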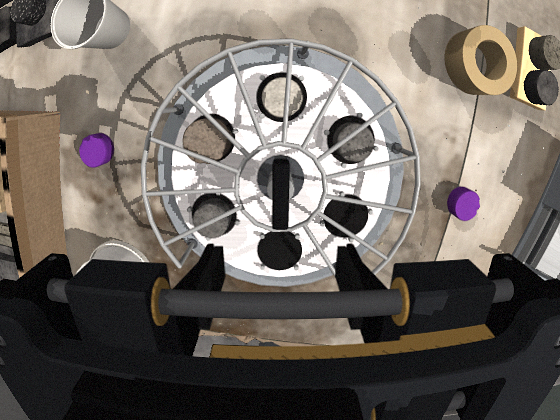

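Run:
```python
import pickle
from h import *; from ov import *
c=pickle.load(open("w2.pkl","rb"))
C=np.array([.534,.149])
pk=[]
for z,d,u,v in [(.06,.05,208,137),(.049,.044,281,97),(.049,.044,214,214),(.049,.044,350,139)]:
    p=backf(c,u,v,z); q=p[:2]-C; print(p.round(4),np.hypot(*q).round(4),np.degrees(np.arctan2(q[1],q[0])).round(1)); pk.append((p[0],p[1],z,d))
print("knob",backf(c,280.5,161,.11),backf(c,280.5,228,.11))
print("inner",backf(c,282,186,.0755))
overlay(c,C,np.radians(180),"pics/ov2.png",(130,30,300,270),2.2,pk,projf)
a=cv2.resize(c["pixels"][130:260,215:345],None,fx=4.5,fy=4.5,interpolation=cv2.INTER_CUBIC)
cv2.imwrite("pics/w2k.png",a)
```

```text
[0.5751 0.2323 0.06  ] 0.0929 63.7
[0.6276 0.1623 0.049 ] 0.0946 8.1
[0.4864 0.2184 0.049 ] 0.0842 124.4
[0.5956 0.0809 0.049 ] 0.0918 -47.8
knob [0.56906607 0.15381211 0.11      ] [0.50520401 0.14371212 0.11      ]
inner [0.5377536  0.14720623 0.0755    ]
```

View pics/ov2.png

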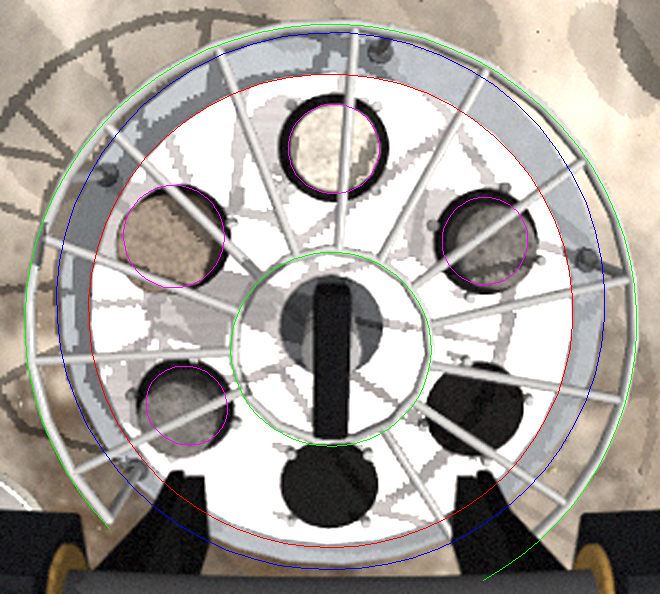

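View pics/w2k.png

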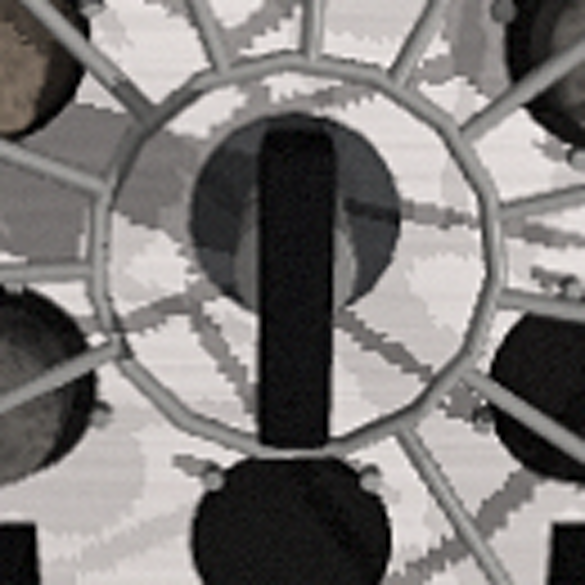

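Call:
{"method": "step_arm", "body": {"increments": [[[0,0,0.04],[0,0,0]],[[0,0,0.08],[0,0,0]],[[0,0,0.12],[0,0,0]],[[0,0,0.14],[0,0,0]],[[0,0,0.154],[0,0,0]]]}}

```text
time: 2.85
ee_pos: [0.5331, 0.1492, 0.0835]
eef_rot: [0.997, 0.083, -0.001, 0.0]
ft_force: [-0.6, 0.5, 1.4]
width: 0.0522
```

Call:
{"method": "step_arm", "body": {"increments": [[[0,0,0],[0,0,0]],[[0,0,0],[0,0,0]],[[0,0,0],[0,0,0]],[[0,0,0],[0,0,0]],[[0,0,0],[0,0,0]]], "hand": 1, "grip_force": 15}}

```text
time: 3.35
ee_pos: [0.5335, 0.1493, 0.0842]
eef_rot: [0.997, 0.083, -0.001, 0.0]
ft_force: [0.4, 0.7, 0.1]
width: 0.0204
```

Run:
```python
from bench import r
from h import *
plan(r.read_state(),[.534,.149,.085],120)
```

```text
pos [0.5335 0.1493 0.0842] yaw 9.52 tilt 0.06 t 3.35 w 0.0204 F [0.4 0.7 0.1] q [-0.73  0.31  0.43  1.83 -0.15  1.03 -1.64]
[ 0.0004  0.0004 -0.0008] [-1.0000e-03  9.0000e-04 -1.9282e+00]
```

Still closing (20 mm); wait a bit more.

Call:
{"method": "step_arm", "body": {"increments": [[[0,0,0],[0,0,0]],[[0,0,0],[0,0,0]]]}}

```text
time: 3.55
ee_pos: [0.5336, 0.1489, 0.0843]
eef_rot: [0.997, 0.083, -0.0, 0.0]
ft_force: [1.9, -2.1, -1.4]
width: 0.016
```

Run:
```python
from bench import r
from h import *
plan(r.read_state(),[.534,.149,.085],120)
```

```text
pos [0.5336 0.1489 0.0843] yaw 9.5 tilt 0.07 t 3.55 w 0.016 F [ 1.9 -2.1 -1.4] q [-0.73  0.31  0.43  1.83 -0.15  1.03 -1.64]
[ 0.0004 -0.0001 -0.0007] [-6.0000e-04  1.2000e-03 -1.9285e+00]
```

Call:
{"method": "step_arm", "body": {"increments": [[[0,0,0],[0,0,-0.1]],[[0,0,0],[0,0,-0.23]],[[0,0,0],[0,0,-0.37]],[[0,0,0],[0,0,-0.51]],[[0,0,0],[0,0,-0.65]]]}}

```text
time: 4.05
ee_pos: [0.5338, 0.1486, 0.0843]
eef_rot: [0.917, 0.399, -0.0, 0.0]
ft_force: [1.4, -1.0, -2.4]
width: 0.0158
```

Run:
```python
from bench import r
from h import *
plan(r.read_state(),[.534,.149,.085],120)
```

```text
pos [0.5338 0.1486 0.0843] yaw 47.06 tilt 0.06 t 4.05 w 0.0158 F [ 1.4 -1.  -2.4] q [-0.64  0.3   0.33  1.83 -0.11  1.03 -1.01]
[ 0.0004 -0.0001 -0.0007] [-5.0000e-04  1.1000e-03 -1.2731e+00]
```

Call:
{"method": "step_arm", "body": {"increments": [[[0,0,0],[0,0,-0.14]],[[0,0,0],[0,0,-0.28]],[[0,0,0],[0,0,-0.42]],[[0,0,0],[0,0,-0.56]],[[0,0,0],[0,0,-0.7]]]}}

```text
time: 4.55
ee_pos: [0.534, 0.1485, 0.0843]
eef_rot: [0.722, 0.691, -0.0, 0.0]
ft_force: [2.4, -0.8, -3.4]
width: 0.0157
```

Run:
```python
from bench import r
from h import *
plan(r.read_state(),[.534,.149,.085],120)
```

```text
pos [0.534  0.1485 0.0843] yaw 87.48 tilt 0.05 t 4.55 w 0.0157 F [ 2.4 -0.8 -3.4] q [-0.55  0.3   0.23  1.82 -0.08  1.03 -0.34]
[ 0.0005 -0.0001 -0.0007] [-4.000e-04  9.000e-04 -5.676e-01]
```

Call:
{"method": "step_arm", "body": {"increments": [[[0,0,0],[0,0,-0.14]],[[0,0,0],[0,0,-0.28]],[[0,0,0],[0,0,-0.42]],[[0,0,0],[0,0,-0.53]],[[0,0,0],[0,0,-0.57]]]}}

```text
time: 5.05
ee_pos: [0.5342, 0.1486, 0.0843]
eef_rot: [0.497, 0.868, -0.0, 0.0]
ft_force: [1.6, 0.5, -2.4]
width: 0.016
```

Call:
{"method": "step_arm", "body": {"increments": [[[0,0,0],[0,0,-0.004]]]}}

```text
time: 5.15
ee_pos: [0.5342, 0.1486, 0.0842]
eef_rot: [0.495, 0.869, -0.0, 0.0]
ft_force: [0.6, -0.7, -0.6]
width: 0.0158
```

Run:
```python
from bench import r
from h import *; from ov import *
import pickle
plan(r.read_state(),[.534,.149,.085],120)
C=np.array([.534,.149])
for n,b,f,pj in [("wrist",(0,0,560,420),1.4,projf),("top",(150,130,160,160),3.7,proj)]:
    c=r.camera(n); pickle.dump(c,open(n+"3.pkl","wb"))
    overlay(c,C,np.pi,f"pics/{n}3.png",b,f,[(.439,.149,.06,.05)],pj)
```

```text
pos [0.5342 0.1486 0.0842] yaw 120.67 tilt 0.04 t 5.15 w 0.0158 F [ 0.6 -0.7 -0.6] q [-0.48  0.3   0.14  1.82 -0.05  1.03  0.22]
[ 0.0004  0.     -0.0008] [-0.0002  0.0007  0.0117]
```

View pics/wrist3.png

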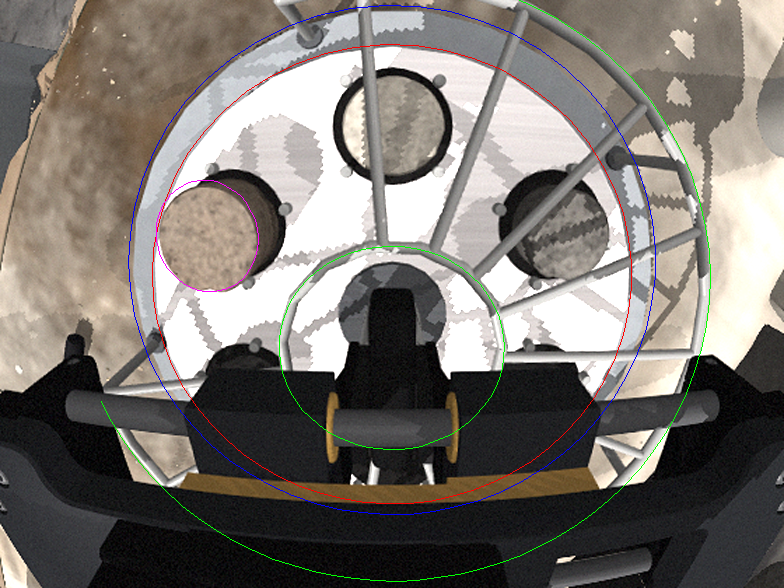

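View pics/top3.png

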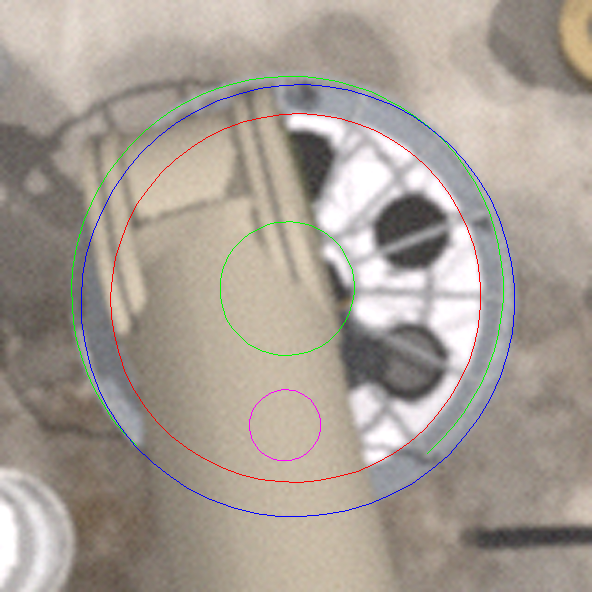

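Run:
```python
import pickle
from h import *
c=pickle.load(open("wrist3.pkl","rb"))
C=np.array([.534,.149])
def show(n,u,v,z):
    p=backf(c,u/1.4-.5,v/1.4-.5,z); q=p[:2]-C; print(n,p.round(4),np.hypot(*q).round(4),np.degrees(np.arctan2(q[1],q[0])).round(1))
for z in (.012,.016):
  show("footR",155,343,z); show("footL",311,40,z); show("foot3",615,158,z)
show("wire endR",110,390,.077); show("puck",208,236,.06)
for p in [(343,130),(450,130)]: show("low",*p,.049)
a=c["pixels"]; 
cv2.imwrite("pics/w3a.png",cv2.resize(a[0:320,40:300],None,fx=1.85,fy=1.85)); 
cv2.imwrite("pics/w3b.png",cv2.resize(a[220:320,60:200],None,fx=5,fy=5))
```

```text
footR [0.4209 0.0518 0.012 ] 0.1492 -139.3
footL [0.427  0.2499 0.012 ] 0.1471 136.7
foot3 [0.5961 0.2839 0.012 ] 0.1485 65.3
footR [0.4221 0.0547 0.016 ] 0.1464 -139.9
footL [0.4281 0.2494 0.016 ] 0.1459 136.5
foot3 [0.5943 0.2828 0.016 ] 0.1467 65.7
wire endR [0.4254 0.0583 0.077 ] 0.1415 -140.1
puck [0.4404 0.1502 0.06  ] 0.0936 179.3
low [0.4697 0.2174 0.049 ] 0.0939 133.2
low [0.5087 0.2406 0.049 ] 0.095 105.4
```

View pics/w3b.png

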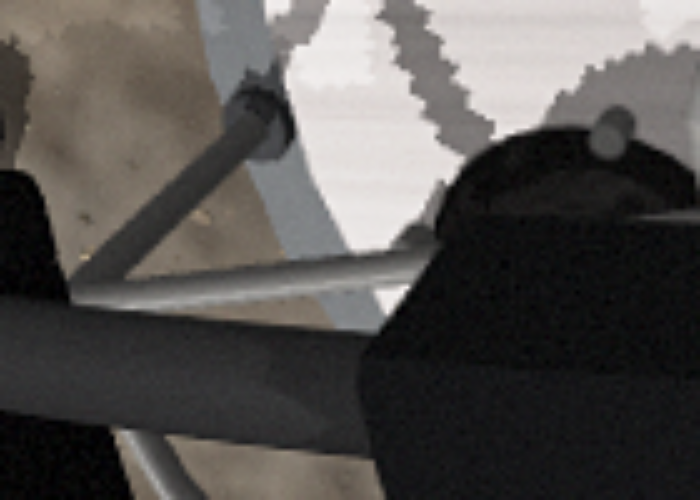

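Call:
{"method": "step_arm", "body": {"increments": [[[0,0,0],[0,0,0]],[[0,0,0],[0,0,0]],[[0,0,-0.02],[0,0,0]],[[0,0,-0.06],[0,0,0]],[[0,0,-0.11],[0,0,0]]], "hand": -1}}

```text
time: 5.75
ee_pos: [0.533, 0.1485, 0.1942]
eef_rot: [0.496, 0.868, -0.002, -0.001]
ft_force: [0.8, 1.1, -0.2]
width: 0.0477
```

Call:
{"method": "step_arm", "body": {"increments": [[[0.03,-0.015,-0.03],[0,0,0.0]],[[0.06,-0.03,-0.06],[0,0,0]],[[0.06,-0.03,-0.06],[0,0,0]]]}}

```text
time: 6.05
ee_pos: [0.4756, 0.189, 0.2591]
eef_rot: [0.494, 0.87, 0.002, 0.0]
ft_force: [0.2, -0.1, -0.4]
width: 0.072
```

Run:
```python
from bench import r
from h import *; from ov import *
import pickle
plan(r.read_state(),[.44,.149,.16],180)
C=np.array([.534,.149])
c=r.camera("wrist"); pickle.dump(c,open("w4.pkl","wb"))
overlay(c,C,np.pi,"pics/w4.png",(0,0,560,420),1.4,[(.439,.149,.06,.05)],projf)
```

```text
pos [0.4756 0.189  0.2591] yaw 120.81 tilt 0.22 t 6.05 w 0.072 F [ 0.2 -0.1 -0.4] q [-0.56  0.06  0.1   1.71 -0.01  1.37  0.08]
[-0.0162 -0.0515  0.0989] [ 3.900e-03  8.000e-04 -1.033e+00]
```

View pics/w4.png

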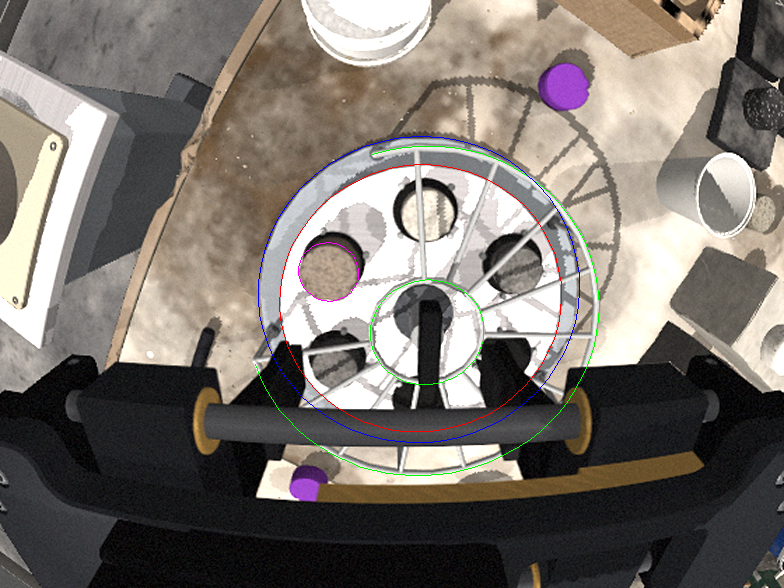

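Call:
{"method": "step_arm", "body": {"increments": [[[-0.003,-0.01,0.02],[0,0,-0.14]],[[-0.006,-0.02,0.04],[0,0,-0.28]],[[-0.009,-0.03,0.06],[0,0,-0.42]],[[-0.012,-0.04,0.08],[0,0,-0.56]],[[-0.016,-0.0515,0.099],[0.004,0,-0.7]]]}}

```text
time: 6.6
ee_pos: [0.4401, 0.1457, 0.1558]
eef_rot: [0.164, 0.986, -0.002, -0.001]
ft_force: [0.2, -0.8, 0.2]
width: 0.0869
```

Run:
```python
from bench import r
from h import *
plan(r.read_state(),[.4395,.149,.12],180)
```

```text
pos [0.4401 0.1457 0.1558] yaw 161.07 tilt 0.26 t 6.6 w 0.0869 F [ 0.2 -0.8  0.2] q [-0.52  0.03  0.1   1.96 -0.    1.16  0.82]
[0.0015 0.003  0.0358] [-0.0037 -0.0026 -0.3304]
```

Call:
{"method": "step_arm", "body": {"increments": [[[0.0005,0.001,0.008],[-0.004,-0.003,-0.14]],[[0.001,0.002,0.016],[-0.004,-0.003,-0.28]],[[0.0015,0.003,0.026],[-0.004,-0.003,-0.33]],[[0.0015,0.003,0.036],[-0.004,-0.003,-0.33]],[[0.0015,0.003,0.036],[-0.004,-0.003,-0.33]]]}}

```text
time: 7.1
ee_pos: [0.4387, 0.1479, 0.1179]
eef_rot: [0.002, 1.0, -0.001, -0.001]
ft_force: [-0.5, -0.5, -0.6]
width: 0.0873
```

Run:
```python
from bench import r
from h import *; from ov import *
import pickle
plan(r.read_state(),[.439,.149,.03],180)
C=np.array([.534,.149])
c=r.camera("wrist"); pickle.dump(c,open("w5.pkl","wb"))
overlay(c,C,np.pi,"pics/w5.png",(100,150,360,270),2.2,[(.439,.149,.06,.05)],projf)
```

```text
pos [0.4387 0.1479 0.1179] yaw 179.82 tilt 0.16 t 7.1 w 0.0873 F [-0.5 -0.5 -0.6] q [-0.52  0.07  0.1   2.01 -0.01  1.07  1.15]
[-0.0005  0.0012  0.0879] [-0.0013 -0.0024 -0.0032]
```

View pics/w5.png

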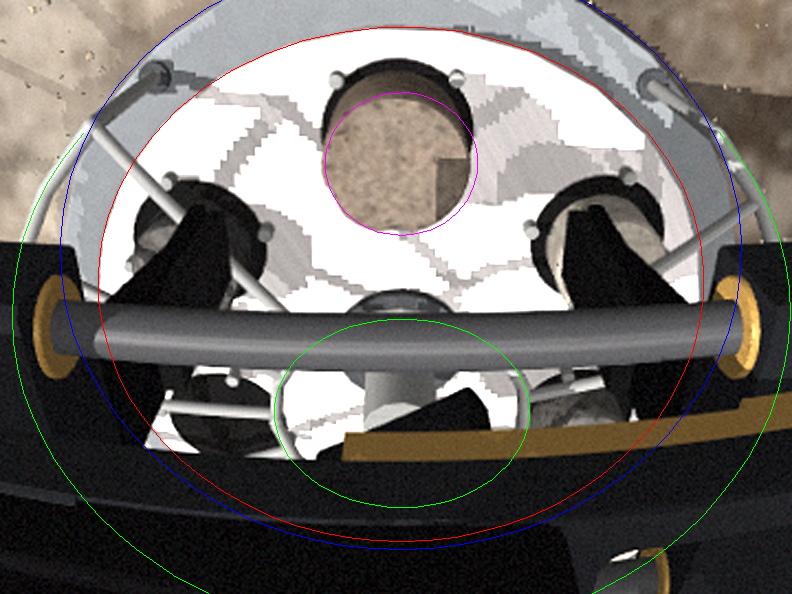

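Call:
{"method": "step_arm", "body": {"increments": [[[0,0.001,0.02],[0,0,0]],[[0,0.001,0.04],[0,0,0]],[[0,0.001,0.06],[0,0,0]],[[0,0.001,0.075],[0,0,0]],[[0,0.001,0.085],[0,0,0]]]}}

```text
time: 7.65
ee_pos: [0.439, 0.1489, 0.0331]
eef_rot: [0.002, 1.0, -0.001, -0.001]
ft_force: [-0.1, -0.1, 0.0]
width: 0.0871
```

Call:
{"method": "step_arm", "body": {"increments": [[[0,0,0],[0,0,0]],[[0,0,0],[0,0,0]],[[0,0,0],[0,0,0]],[[0,0,0],[0,0,0]],[[0,0,0],[0,0,0]]], "hand": 1, "grip_force": 15}}

```text
time: 8.15
ee_pos: [0.4393, 0.149, 0.0336]
eef_rot: [0.002, 1.0, -0.0, -0.001]
ft_force: [0.1, -0.6, 0.1]
width: 0.0553
```

Call:
{"method": "step_arm", "body": {"increments": [[[0,0,0],[0,0,0]],[[0,0,0],[0,0,0]],[[0,0,0],[0,0,0]],[[0,0,0],[0,0,0]]], "grip_force": 20}}

```text
time: 8.55
ee_pos: [0.4393, 0.149, 0.0336]
eef_rot: [0.002, 1.0, -0.0, -0.001]
ft_force: [-0.1, -0.8, 1.2]
width: 0.0493
```

Run:
```python
from bench import r
from h import *
plan(r.read_state(),[.439,.149,.18],180)
```

```text
pos [0.4393 0.149  0.0336] yaw 179.75 tilt 0.07 t 8.55 w 0.0493 F [-0.1 -0.8  1.2] q [-0.51  0.19  0.09  2.08 -0.02  0.88  1.16]
[ 0.0004 -0.0002 -0.1464] [-0.0008 -0.001  -0.0044]
```

Call:
{"method": "step_arm", "body": {"increments": [[[0,0,-0.01],[0,0,0]],[[0,0,-0.035],[0,0,0]],[[0,0,-0.07],[0,0,0]],[[0,0,-0.11],[0,0,0]],[[0,0,-0.15],[0,0,0]]]}}

```text
time: 9.05
ee_pos: [0.439, 0.1489, 0.1857]
eef_rot: [0.002, 1.0, -0.0, -0.001]
ft_force: [0.6, 0.7, -2.1]
width: 0.0493
```

Run:
```python
from bench import r
from h import *
import pickle
plan(r.read_state(),[.439,.149,.18],180)
c=r.camera("top"); pickle.dump(c,open("top6.pkl","wb"))
a=cv2.resize(c["pixels"][150:280,360:480],None,fx=4.6,fy=4.6,interpolation=cv2.INTER_CUBIC)
cv2.imwrite("pics/t6.png",np.clip(a*1.6,0,255).astype(np.uint8))
c=r.camera("wrist"); pickle.dump(c,open("w6.pkl","wb"));cv2.imwrite("pics/w6.png",c["pixels"])
c=r.camera("scene"); pickle.dump(c,open("s6.pkl","wb"))
a=cv2.resize(c["pixels"][155:235,300:420],None,fx=6,fy=6,interpolation=cv2.INTER_CUBIC); cv2.imwrite("pics/s6.png",a)
```

```text
pos [0.439  0.1489 0.1857] yaw 179.75 tilt 0.08 t 9.05 w 0.0493 F [ 0.6  0.7 -2.1] q [-0.52 -0.    0.1   1.92  0.    1.22  1.14]
[-0.      0.0001  0.0057] [-0.0009 -0.0011 -0.0044]
```

View pics/t6.png

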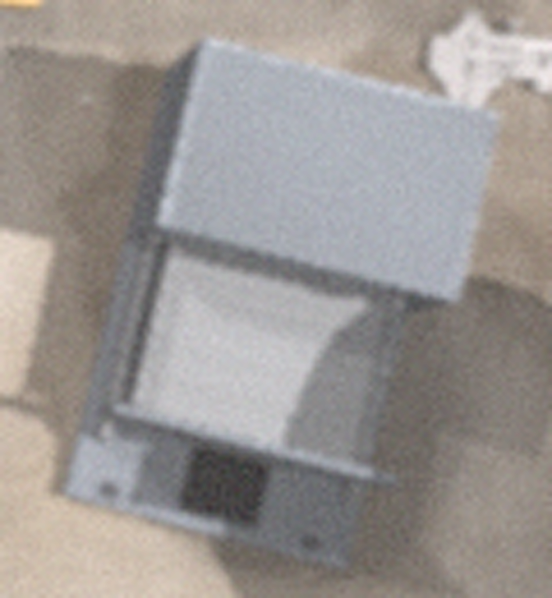

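View pics/w6.png

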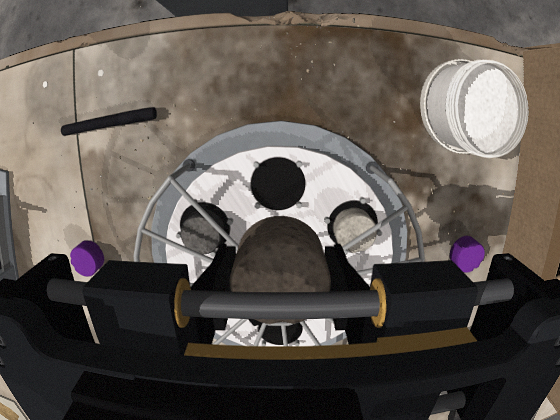

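View pics/s6.png

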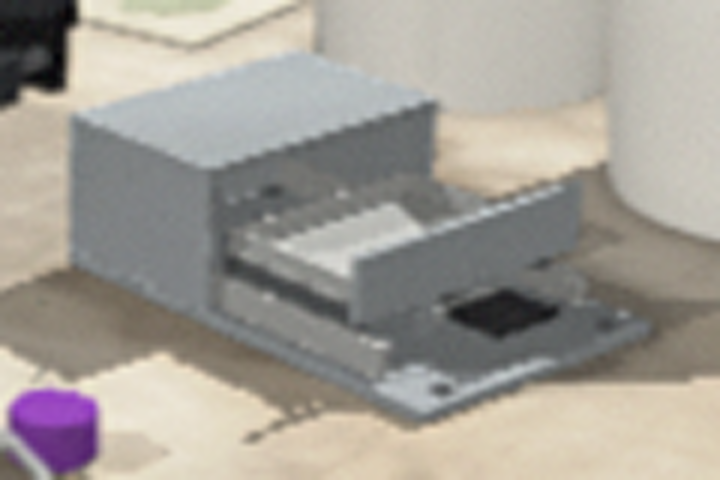

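Run:
```python
import pickle
from h import *
c=pickle.load(open("top6.pkl","rb"))
b=lambda u,v,z: back(c,360+u/4.6-.4,150+v/4.6-.4,z)
H=np.array([b(*p,.088) for p in [(205,40),(498,112),(458,300),(160,227)]]); print(H.round(4))
ang=lambda d:np.degrees(np.arctan2(d[1],d[0])).round(1)
L=lambda d:np.hypot(*d[:2]).round(4)
d1=H[0]-H[1];d2=H[3]-H[2];d3=H[0]-H[3];d4=H[1]-H[2]
for d,o in ((d1,-90),(d2,-90),(d3,0),(d4,0)): print(L(d),ang(d)+o)
yaw=np.radians(np.mean([ang(d1)-90,ang(d2)-90,ang(d3),ang(d4)]))
ex=np.array([np.cos(yaw),np.sin(yaw)]);ey=np.array([-ex[1],ex[0]])
O=H[:,:2].mean(0)-.055*ex; print("yaw",np.degrees(yaw),"origin",O)
def loc(n,p): q=p[:2]-O; print(n,p.round(4),"local",(q@ex).round(4),(q@ey).round(4))
P=[b(*p,.072) for p in [(115,405),(388,478)]]
for p in P: loc("panel",p)
print(L(P[0]-P[1]),ang(P[0]-P[1])-90)
for p in [(195,450),(268,468),(255,525),(182,508)]: loc("pad",b(*p,.0295))
s=pickle.load(open("s6.pkl","rb"))
bs=lambda u,v,z: back(s,300+u/6-.4,155+v/6-.4,z)
for n,u,v,z in [("sH",212,168,.088),("sH",435,102,.088),("sH",72,120,.088),("panel",355,262,.072),("panel",580,183,.072),("pad",445,312,.0295),("pad",505,337,.0295),("pad",560,308,.0295),("pad",500,288,.0295)]: loc(n,bs(u,v,z))
```

```text
[[ 0.6709 -0.3048  0.088 ]
 [ 0.6338 -0.4675  0.088 ]
 [ 0.528  -0.4442  0.088 ]
 [ 0.5647 -0.2799  0.088 ]]
0.1669 -12.799999999999997
0.1684 -12.599999999999994
0.109 -13.2
0.1084 -12.4
yaw -12.749999999999998 origin [ 0.54571257 -0.36197516]
panel [ 0.466  -0.2588  0.072 ] local -0.1005 0.0831
panel [ 0.4292 -0.4103  0.072 ] local -0.103 -0.0728
0.1559 -13.700000000000003
pad [ 0.4433 -0.314   0.0295] local -0.1104 0.0242
pad [ 0.434  -0.3559  0.0295] local -0.1103 -0.0187
pad [ 0.4012 -0.3483  0.0295] local -0.144 -0.0186
pad [ 0.4098 -0.3065  0.0295] local -0.1448 0.0241
sH [ 0.5679 -0.2845  0.088 ] local 0.0045 0.0804
sH [ 0.5276 -0.4402  0.088 ] local -0.0004 -0.0803
sH [ 0.668  -0.3001  0.088 ] local 0.1056 0.0873
panel [ 0.464  -0.2542  0.072 ] local -0.1035 0.0871
panel [ 0.4269 -0.4151  0.072 ] local -0.1041 -0.0781
pad [ 0.4456 -0.3141  0.0295] local -0.1082 0.0247
pad [ 0.4069 -0.3048  0.0295] local -0.148 0.0251
pad [ 0.4023 -0.3531  0.0295] local -0.1418 -0.023
pad [ 0.4387 -0.3578  0.0295] local -0.1053 -0.0196
```

Call:
{"method": "step_arm", "body": {"increments": [[[-0.004,-0.03,0],[0,0,0.03]],[[-0.01,-0.075,0],[0,0,0.06]],[[-0.016,-0.12,0],[0,0,0.09]],[[-0.022,-0.165,0],[0,0,0.12]],[[-0.028,-0.21,0],[0,0,0.15]]]}}

```text
time: 9.7
ee_pos: [0.4669, -0.0622, 0.1853]
eef_rot: [0.078, 0.997, 0.001, 0.001]
ft_force: [1.4, -0.2, -1.6]
width: 0.0493
```

Run:
```python
from bench import r
from h import *
plan(r.read_state(),[.5,-.346,.18],167.25)
```

```text
pos [ 0.4669 -0.0622  0.1853] yaw 171.09 tilt 0.15 t 9.7 w 0.0493 F [ 1.4 -0.2 -1.6] q [-0.29  0.    0.33  1.92 -0.    1.22  1.46]
[-0.0766 -0.2753  0.0049] [0.002  0.0018 0.0671]
```

Call:
{"method": "step_arm", "body": {"increments": [[[-0.0125,-0.045,0],[0.002,0.002,0.015]],[[-0.025,-0.09,0],[0.002,0.002,0.03]],[[-0.0375,-0.135,0],[0.002,0.002,0.045]],[[-0.05,-0.18,0],[0.002,0.002,0.06]],[[-0.0625,-0.225,0],[0.002,0.002,0.067]]]}}

```text
time: 10.2
ee_pos: [0.4931, -0.2956, 0.1838]
eef_rot: [0.111, 0.994, 0.0, -0.001]
ft_force: [-0.0, 0.3, -1.8]
width: 0.0488
```

Run:
```python
from bench import r
from h import *
plan(r.read_state(),[.5,-.346,.15],167.25)
```

```text
pos [ 0.4931 -0.2956  0.1838] yaw 167.24 tilt 0.12 t 10.2 w 0.0488 F [-0.   0.3 -1.8] q [-0.    0.27  0.55  1.68 -0.14  1.24  1.93]
[-0.0179 -0.0476  0.0337] [ 0.0001 -0.002  -0.0002]
```

Call:
{"method": "step_arm", "body": {"increments": [[[-0.008,-0.02,0.0],[0,0,0]],[[-0.014,-0.036,0.01],[0,0,0]],[[-0.018,-0.0476,0.02],[0,0,0]],[[-0.018,-0.0476,0.02],[0,0,0]]]}}

```text
time: 10.6
ee_pos: [0.4985, -0.3466, 0.1611]
eef_rot: [0.112, 0.994, 0.0, -0.003]
ft_force: [-0.4, -0.2, -1.3]
width: 0.0489
```

```bash
cat > lov.py <<'E'
from h import *
def lov(c,O,yaw,n,box,f,pj,out=.1,tcp=None):
    x,y,w,h=box; a=cv2.resize(c["pixels"][y:y+h,x:x+w],None,fx=f,fy=f,interpolation=cv2.INTER_CUBIC)
    t=np.radians(yaw); ex=np.array([np.cos(t),np.sin(t)]);ey=np.array([-ex[1],ex[0]])
    def W(lx,ly,z): q=O+lx*ex+ly*ey; return (q[0],q[1],z)
    def pl(L,col):
        P=[]
        for (p,q) in zip(L[:-1],L[1:]):
            for s in np.linspace(0,1,15): P.append(np.array(p)*(1-s)+np.array(q)*s)
        P=np.array([(pj(c,W(*p))-[x,y]+.5)*f for p in P]).round().astype(int); cv2.polylines(a,[P],False,col,1)
    rect=lambda x0,x1,y0,y1,z:[(x0,y0,z),(x1,y0,z),(x1,y1,z),(x0,y1,z),(x0,y0,z)]
    pl(rect(0,.11,-.085,.085,.088),(0,255,0)); pl([(-.155,-.085,.005),(-.155,.085,.005)],(255,255,0))
    F=.0525-out
    pl(rect(F-.058,F-.052,-.082,.082,.072),(0,0,255)); pl(rect(F-.098,F-.060,-.023,.023,.0295),(255,0,255)); pl(rect(F-.05,F+.05,-.064,.064,.05),(255,0,0))
    cv2.imwrite(n,a)
E
python3 - <<'E'
from bench import r
from lov import *
import pickle
plan(r.read_state(),[.5,-.346,.15],167.25)
c=r.camera("wrist"); pickle.dump(c,open("w7.pkl","wb"))
lov(c,np.array([.5457,-.362])+.003*np.array([.22,.975]),-12.75,"pics/w7.png",(0,0,560,420),1.4,projf)
E
```

```text
pos [ 0.4985 -0.3466  0.1611] yaw 167.14 tilt 0.36 t 10.6 w 0.0489 F [-0.4 -0.2 -1.3] q [ 0.09  0.37  0.56  1.61 -0.2   1.23  2.03]
[-0.0014  0.0009  0.0111] [ 0.0001 -0.0063 -0.002 ]
```

View pics/w7.png

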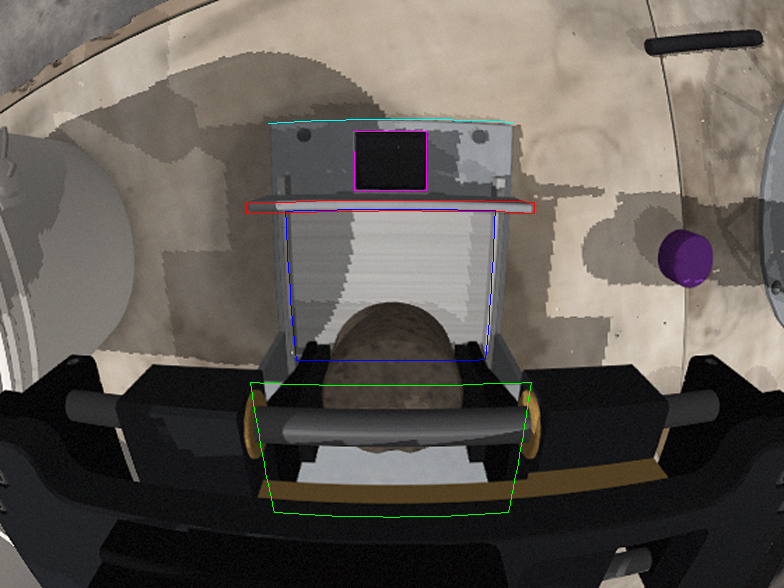

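Run:
```python
from bench import r
from h import *
plan(r.read_state(),[.5,-.3485,.052],167.25)
```

```text
pos [ 0.4992 -0.3456  0.1621] yaw 167.2 tilt 0.29 t 10.65 w 0.049 F [-0.4 -0.1 -1. ] q [ 0.09  0.37  0.56  1.61 -0.2   1.23  2.03]
[-0.002  -0.0027  0.1101] [ 0.0006 -0.0051 -0.0009]
```

Call:
{"method": "step_arm", "body": {"increments": [[[-0.002,-0.0027,0.03],[0,-0.005,0]],[[-0.002,-0.0027,0.06],[0,-0.005,0]],[[-0.002,-0.0027,0.085],[0,-0.005,0]],[[-0.002,-0.0027,0.1],[0,-0.005,0]],[[-0.002,-0.0027,0.108],[0,-0.005,0]]]}}

```text
time: 11.15
ee_pos: [0.5, -0.3473, 0.0532]
eef_rot: [0.111, 0.994, 0.001, -0.001]
ft_force: [0.0, -0.1, -2.1]
width: 0.0488
```

Run:
```python
from bench import r
from h import *
plan(r.read_state(),[.5,-.3485,.0485],167.25)
```

```text
pos [ 0.5    -0.3473  0.0532] yaw 167.26 tilt 0.11 t 11.15 w 0.0488 F [ 0.  -0.1 -2.1] q [ 0.12  0.48  0.52  1.71 -0.27  1.02  2.09]
[-0.0003 -0.0012  0.0047] [ 0.0014 -0.0013  0.0002]
```

Call:
{"method": "step_arm", "body": {"increments": [[[0,-0.001,0.002],[0.001,-0.001,0]],[[0,-0.001,0.004],[0.001,-0.001,0]],[[0,-0.001,0.0045],[0.001,-0.001,0]]]}}

```text
time: 11.45
ee_pos: [0.5003, -0.3484, 0.0495]
eef_rot: [0.111, 0.994, 0.0, 0.001]
ft_force: [0.1, -0.0, -0.8]
width: 0.0489
```

Call:
{"method": "step_arm", "body": {"increments": [[[0,0,0.0005],[0,0,0]],[[0,0,0.001],[0,0,0]]]}}

```text
time: 11.65
ee_pos: [0.5007, -0.3487, 0.0492]
eef_rot: [0.111, 0.994, -0.0, 0.001]
ft_force: [-0.8, 1.0, -1.2]
width: 0.0493
```

Call:
{"method": "step_arm", "body": {"increments": [[[0,0,0.001],[0,0,0]],[[0,0,0.002],[0,0,0]]]}}

```text
time: 11.85
ee_pos: [0.501, -0.3489, 0.0476]
eef_rot: [0.111, 0.994, -0.0, 0.002]
ft_force: [-2.0, 2.1, 11.4]
width: 0.0495
```

Call:
{"method": "step_arm", "body": {"increments": [[[0,0,0],[0,0,0]]]}}

```text
time: 11.95
ee_pos: [0.5012, -0.349, 0.0478]
eef_rot: [0.111, 0.994, -0.0, 0.002]
ft_force: [0.3, 0.5, -1.4]
width: 0.0489
```

Call:
{"method": "step_arm", "body": {"increments": [[[0,0,0],[0,0,0]],[[0,0,0],[0,0,0]],[[0,0,0],[0,0,0]]], "hand": -0.55}}

```text
time: 12.25
ee_pos: [0.5012, -0.349, 0.0479]
eef_rot: [0.111, 0.994, -0.0, 0.002]
ft_force: [-0.1, -0.1, 0.0]
width: 0.0639
```

Call:
{"method": "step_arm", "body": {"increments": [[[0,0,-0.01],[0,0,0]],[[0,0,-0.03],[0,0,0]],[[0,0,-0.06],[0,0,0]],[[0,0,-0.1],[0,0,0]]]}}

```text
time: 12.65
ee_pos: [0.5001, -0.3485, 0.1484]
eef_rot: [0.111, 0.994, -0.0, 0.001]
ft_force: [0.3, -0.1, 0.5]
width: 0.0674
```

Run:
```python
from bench import r
from lov import *
import pickle
plan(r.read_state(),[.5464-.107*.9753-.015*.9753,-.3591+.122*.2207,.15],167.25)
c=r.camera("wrist"); pickle.dump(c,open("w8.pkl","wb"))
lov(c,np.array([.5464,-.3591]),-12.75,"pics/w8.png",(0,0,560,420),1.4,projf)
```

```text
pos [ 0.5001 -0.3485  0.1484] yaw 167.25 tilt 0.08 t 12.65 w 0.0674 F [ 0.3 -0.1  0.5] q [ 0.09  0.38  0.56  1.63 -0.21  1.2   2.04]
[ 0.0745 -0.0001 -0.0017] [0.0001 0.0014 0.0001]
```

View pics/w8.png

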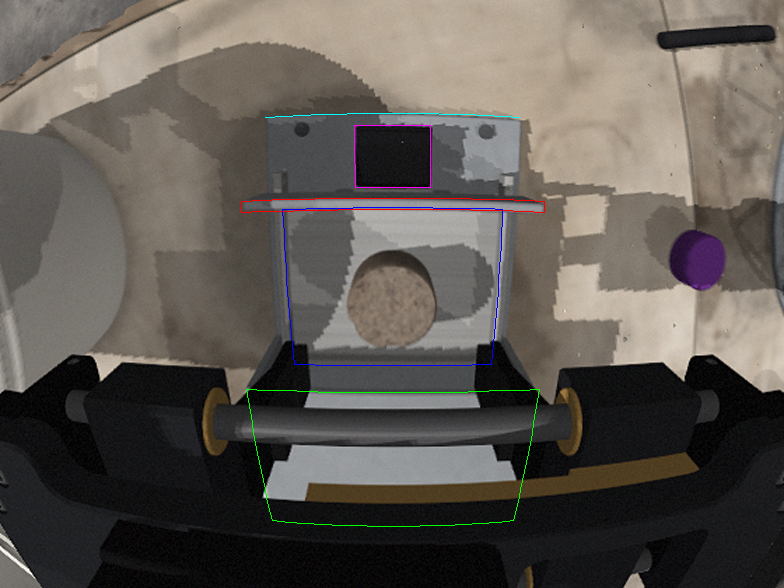

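Call:
{"method": "step_arm", "body": {"increments": [[[0.025,0,0],[0,0,0]],[[0.05,0,0.01],[0,0.001,0]],[[0.076,0,0.04],[0,0.001,0]],[[0.076,0,0.07],[0,0.001,0]],[[0.076,0,0.09],[0,0.001,0]]], "hand": 1}}

```text
time: 13.2
ee_pos: [0.4288, -0.3341, 0.0647]
eef_rot: [0.112, 0.994, -0.001, 0.005]
ft_force: [1.5, 0.6, -0.5]
width: 0.0354
```

Call:
{"method": "step_arm", "body": {"increments": [[[0,0,0.005],[0,0,0]],[[0,0,0.01],[0,0,0]],[[0,0,0.015],[0,0,0]],[[0,0,0.02],[0,0,0]],[[0,0,0.02],[0,0,0]]]}}

```text
time: 13.7
ee_pos: [0.429, -0.3342, 0.0446]
eef_rot: [0.112, 0.994, -0.001, 0.005]
ft_force: [-0.2, 0.5, -0.4]
width: 0.0019
```

Run:
```python
from bench import r
from lov import *
import pickle
plan(r.read_state(),[.426,-.3318,.03],167.25)
c=r.camera("wrist"); pickle.dump(c,open("w9.pkl","wb"))
lov(c,np.array([.5464,-.3591]),-12.75,"pics/w9.png",(0,0,560,420),1.4,projf)
c=r.camera("scene"); a=cv2.resize(c["pixels"][155:235,300:420],None,fx=6,fy=6,interpolation=cv2.INTER_CUBIC); cv2.imwrite("pics/s9.png",a)
```

```text
pos [ 0.429  -0.3342  0.0446] yaw 167.18 tilt 0.59 t 13.7 w 0.0019 F [-0.2  0.5 -0.4] q [ 0.11  0.36  0.55  1.9  -0.23  0.94  2.11]
[0.0036 0.0017 0.0146] [-0.0015  0.0101 -0.0012]
```

View pics/w9.png

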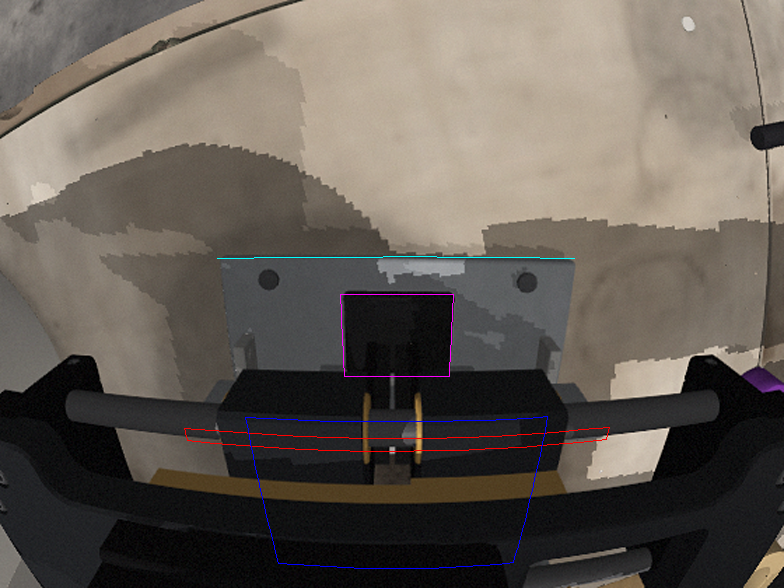

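View pics/s9.png

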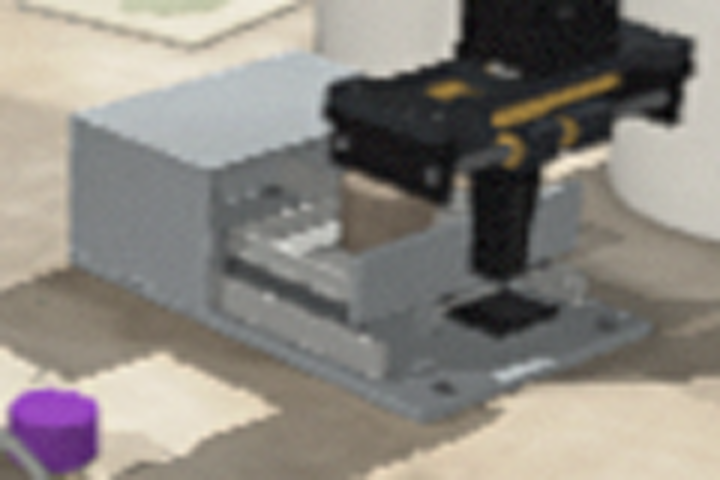

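Call:
{"method": "step_arm", "body": {"increments": [[[0.004,0.001,0.005],[-0.001,0.01,0]],[[0.004,0.001,0.01],[-0.001,0.01,0]],[[0.004,0.001,0.014],[-0.001,0.01,0]],[[0.004,0.001,0.016],[-0.001,0.01,0]]]}}

```text
time: 14.2
ee_pos: [0.4253, -0.3324, 0.0285]
eef_rot: [0.112, 0.994, -0.0, -0.0]
ft_force: [-1.4, 1.3, 5.6]
width: 0.0002
```

Call:
{"method": "step_arm", "body": {"increments": [[[0,0,0.001],[0,0,0]],[[0,0,0.002],[0,0,0]],[[0,0,0.003],[0,0,0]],[[0,0,0.003],[0,0,0]]]}}

```text
time: 14.6
ee_pos: [0.4263, -0.3327, 0.0265]
eef_rot: [0.112, 0.994, -0.0, 0.001]
ft_force: [-1.2, 1.8, 9.5]
width: 0.0005
```

Run:
```python
from bench import r
from h import *
plan(r.read_state(),[.426,-.3318,.0235],167.25)
```

```text
pos [ 0.4263 -0.3327  0.0265] yaw 167.18 tilt 0.1 t 14.6 w 0.0005 F [-1.2  1.8  9.5] q [ 0.12  0.38  0.54  1.91 -0.25  0.91  2.13]
[0.0005 0.0008 0.003 ] [-0.0005  0.0017 -0.0012]
```

Call:
{"method": "step_arm", "body": {"increments": [[[0,0,0.0015],[0,0.002,0]],[[0,0,0.0015],[0,0.002,0]]]}}

```text
time: 14.8
ee_pos: [0.4279, -0.3331, 0.0263]
eef_rot: [0.111, 0.994, -0.0, 0.001]
ft_force: [-0.7, 2.2, 12.4]
width: 0.0001
```

Run:
```python
from bench import r
from h import *
plan(r.read_state(),[.426,-.3318,.0245],167.25)
```

```text
pos [ 0.4279 -0.3331  0.0263] yaw 167.21 tilt 0.16 t 14.8 w 0.0001 F [-0.7  2.2 12.4] q [ 0.12  0.39  0.54  1.91 -0.25  0.91  2.13]
[0.0021 0.0008 0.0018] [-0.0005  0.0027 -0.0008]
```

Call:
{"method": "step_arm", "body": {"increments": [[[-0.004,0,0.002],[0,0.002,0]],[[-0.008,0,0.002],[0,0.002,0]],[[-0.012,0,0.002],[0,0.002,0]],[[-0.016,0,0.002],[0,0.002,0]],[[-0.02,0,0.002],[0,0.002,0]]]}}

```text
time: 15.3
ee_pos: [0.4493, -0.3382, 0.0262]
eef_rot: [0.111, 0.994, -0.001, 0.002]
ft_force: [-1.4, 3.0, 15.9]
width: 0.0001
```

Run:
```python
from bench import r
from h import *
plan(r.read_state(),[.426,-.3318,.0245],167.25)
c=r.camera("scene"); a=cv2.resize(c["pixels"][155:235,300:420],None,fx=6,fy=6,interpolation=cv2.INTER_CUBIC); cv2.imwrite("pics/s10.png",a)
```

```text
pos [ 0.4493 -0.3382  0.0262] yaw 167.22 tilt 0.25 t 15.3 w 0.0001 F [-1.4  3.  15.9] q [ 0.12  0.42  0.53  1.86 -0.26  0.92  2.12]
[0.0241 0.0011 0.0015] [-0.0008  0.0044 -0.0006]
```

View pics/s10.png

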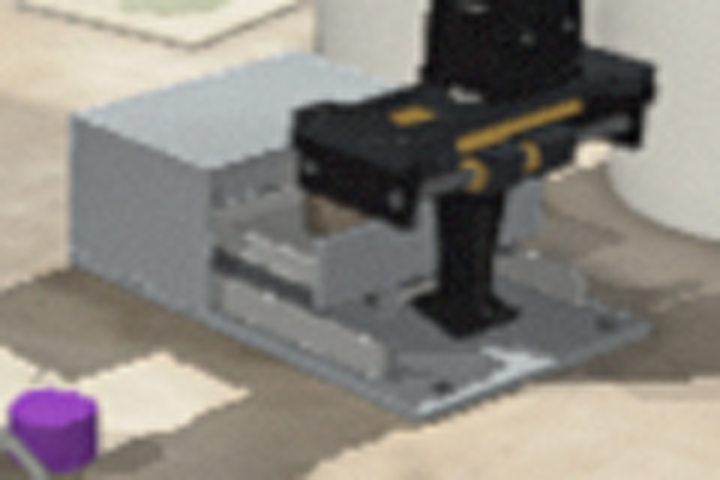

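Call:
{"method": "step_arm", "body": {"increments": [[[-0.006,0,0.001],[0,0.004,0]],[[-0.012,0,0.001],[0,0.004,0]],[[-0.018,0,0.001],[0,0.004,0]],[[-0.024,0,0.001],[0,0.004,0]],[[-0.03,0,0.001],[0,0.004,0]]]}}

```text
time: 15.85
ee_pos: [0.4803, -0.3455, 0.0264]
eef_rot: [0.111, 0.994, -0.001, 0.001]
ft_force: [-1.9, 2.6, 9.1]
width: 0.0003
```

Run:
```python
from bench import r
from h import *
s=r.read_state(); plan(s,[.5464,-.3591,.0245],167.25)
```

```text
pos [ 0.4803 -0.3455  0.0264] yaw 167.23 tilt 0.19 t 15.85 w 0.0003 F [-1.9  2.6  9.1] q [ 0.13  0.48  0.52  1.78 -0.28  0.95  2.11]
[-0.0675  0.0014  0.0021] [-0.0014  0.0029 -0.0003]
```

Call:
{"method": "step_arm", "body": {"increments": [[[-0.006,0,0.001],[0,0.003,0]],[[-0.012,0,0.001],[0,0.003,0]],[[-0.018,0,0.001],[0,0.003,0]],[[-0.024,0,0.001],[0,0.003,0]],[[-0.03,0,0.001],[0,0.003,0]]]}}

```text
time: 16.35
ee_pos: [0.5104, -0.3527, 0.0265]
eef_rot: [0.111, 0.994, -0.001, 0.001]
ft_force: [-1.4, 1.0, 8.3]
width: 0.0005
```

Run:
```python
from bench import r
from h import *
s=r.read_state(); plan(s,[.5464,-.3591,.0245],167.25)
c=r.camera("scene"); a=cv2.resize(c["pixels"][155:235,300:420],None,fx=6,fy=6,interpolation=cv2.INTER_CUBIC); cv2.imwrite("pics/s11.png",a)
```

```text
pos [ 0.5104 -0.3527  0.0265] yaw 167.23 tilt 0.13 t 16.35 w 0.0005 F [-1.4  1.   8.3] q [ 0.14  0.54  0.51  1.7  -0.3   0.98  2.1 ]
[-0.0365  0.0017  0.0021] [-0.0018  0.0015 -0.0004]
```

View pics/s11.png

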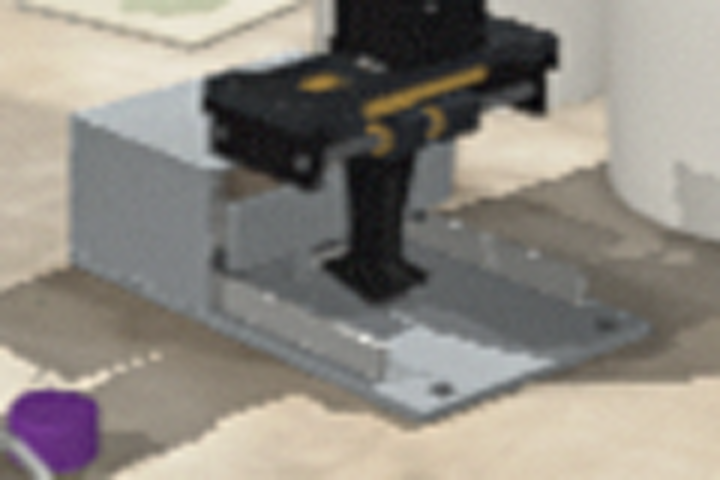

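Call:
{"method": "step_arm", "body": {"increments": [[[-0.004,0,0.001],[0,0.002,0]],[[-0.008,0,0.001],[0,0.002,0]],[[-0.012,0,0.001],[0,0.002,0]],[[-0.015,0,0.001],[0,0.002,0]]]}}

```text
time: 16.8
ee_pos: [0.5224, -0.3557, 0.026]
eef_rot: [0.112, 0.994, 0.0, -0.004]
ft_force: [-27.5, 12.0, 28.9]
width: 0.0006
```

Call:
{"method": "step_arm", "body": {"increments": [[[-0.002,0,0.001],[0,0.002,0]],[[-0.004,0,0.001],[0,0.002,0]]]}}

```text
time: 17.0
ee_pos: [0.5224, -0.3557, 0.0259]
eef_rot: [0.112, 0.994, 0.002, -0.008]
ft_force: [-27.0, 13.8, 34.3]
width: 0.0005
```

Run:
```python
from bench import r
from h import *
s=r.read_state(); plan(s,[.5464,-.3591,.0245],167.25)
c=r.camera("scene"); a=cv2.resize(c["pixels"][155:235,300:420],None,fx=6,fy=6,interpolation=cv2.INTER_CUBIC); cv2.imwrite("pics/s12.png",a)
```

```text
pos [ 0.5224 -0.3557  0.0259] yaw 167.11 tilt 0.99 t 17.0 w 0.0005 F [-27.   13.8  34.3] q [ 0.14  0.58  0.5   1.64 -0.31  1.02  2.09]
[-0.0242  0.0021  0.001 ] [ 0.0028 -0.0171 -0.0024]
```

View pics/s12.png

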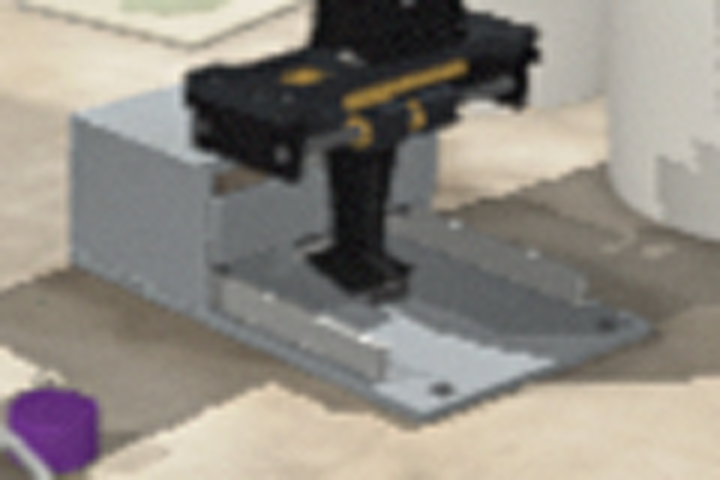

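Call:
{"method": "step_arm", "body": {"increments": [[[0.002,0,-0.003],[0,-0.017,0]],[[0.003,0,-0.01],[0,-0.017,0]],[[0.02,0,-0.03],[0,-0.017,0]],[[0.05,0,-0.05],[0,-0.017,0]],[[0.09,0,-0.09],[0,-0.017,0]]]}}

```text
time: 17.55
ee_pos: [0.4395, -0.3362, 0.112]
eef_rot: [0.112, 0.994, 0.002, -0.002]
ft_force: [1.1, 0.4, 1.8]
width: 0.0004
```

Run:
```python
from bench import r
from lov import *
s=r.read_state(); plan(s,[.5464,-.3591,.0245],167.25)
c=r.camera("wrist")
lov(c,np.array([.5464,-.3591]),-12.75,"pics/w13.png",(0,0,560,420),1.4,projf,out=0)
c=r.camera("scene"); a=cv2.resize(c["pixels"][155:235,300:420],None,fx=6,fy=6,interpolation=cv2.INTER_CUBIC); cv2.imwrite("pics/s13.png",a)
```

```text
pos [ 0.4395 -0.3362  0.112 ] yaw 167.19 tilt 0.26 t 17.55 w 0.0004 F [1.1 0.4 1.8] q [ 0.08  0.3   0.58  1.81 -0.18  1.09  2.07]
[-0.1096  0.0012  0.0872] [ 0.0029 -0.0035 -0.0011]
```

View pics/w13.png

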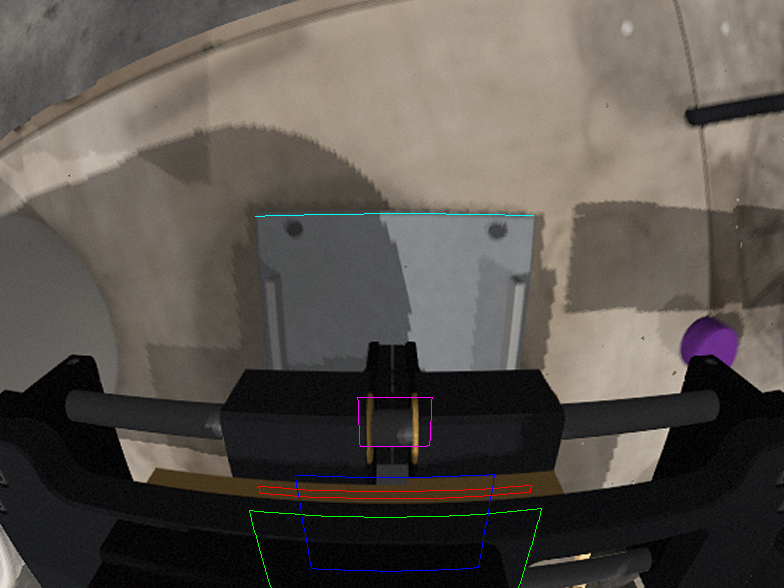

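View pics/s13.png

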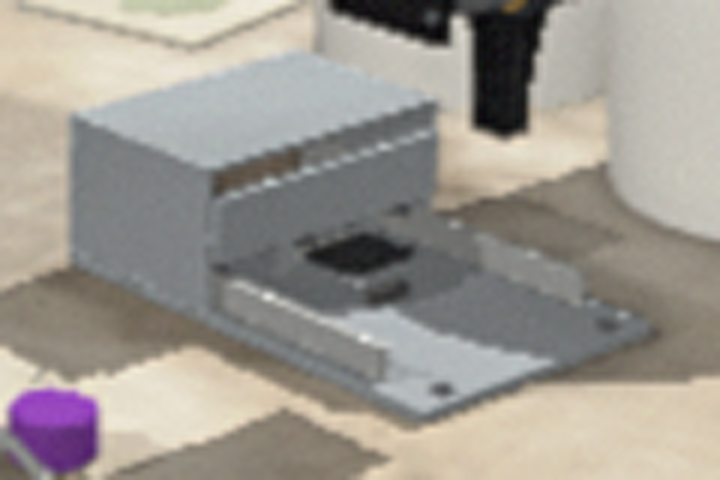

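Call:
{"method": "step_arm", "body": {"increments": [[[-0.0,0,-0.045],[0,0,0]],[[0,0,-0.09],[0,0,0]],[[-0.02,0,-0.13],[0,0,0]],[[-0.04,0,-0.16],[0,0,0]],[[-0.04,0,-0.16],[0,0,0]]]}}

```text
time: 18.15
ee_pos: [0.481, -0.3487, 0.2815]
eef_rot: [0.113, 0.994, -0.0, 0.006]
ft_force: [0.7, -1.1, -0.4]
width: 0.0005
```

Run:
```python
from bench import r
from lov import *
import pickle
s=r.read_state(); plan(s,[.5464,-.3591,.0245],167.25)
c=r.camera("wrist"); pickle.dump(c,open("w14.pkl","wb"))
lov(c,np.array([.5464,-.3591]),-12.75,"pics/w14.png",(140,100,280,220),2.8,projf,out=0)
c=r.camera("scene"); pickle.dump(c,open("s14.pkl","wb"))
O=np.array([.5464,-.3591])
lov(c,O,-12.75,"pics/s14.png",(300,155,120,80),6,proj,out=0)
```

```text
pos [ 0.481  -0.3487  0.2815] yaw 167.06 tilt 0.65 t 18.15 w 0.0005 F [ 0.7 -1.1 -0.4] q [ 0.06  0.25  0.6   1.49 -0.15  1.43  2.01]
[-0.0631  0.0045  0.2577] [ 0.0003  0.0114 -0.0033]
```

View pics/w14.png

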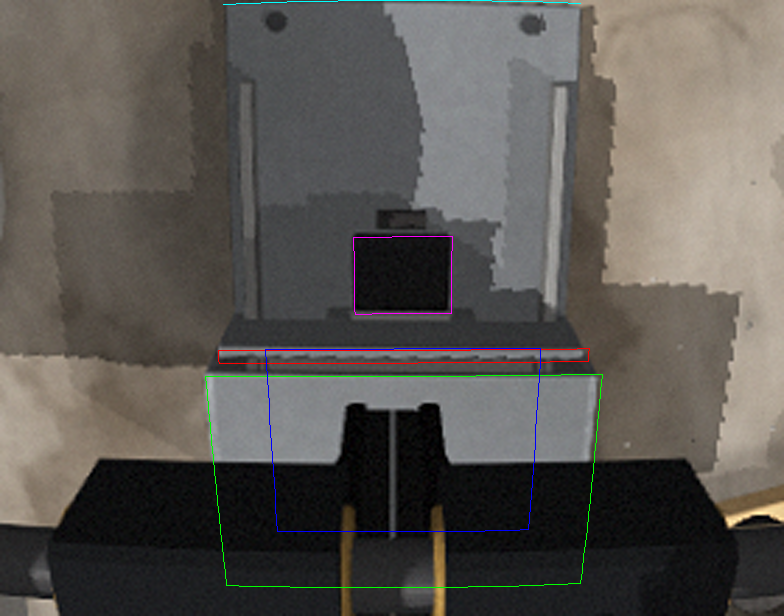

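View pics/s14.png

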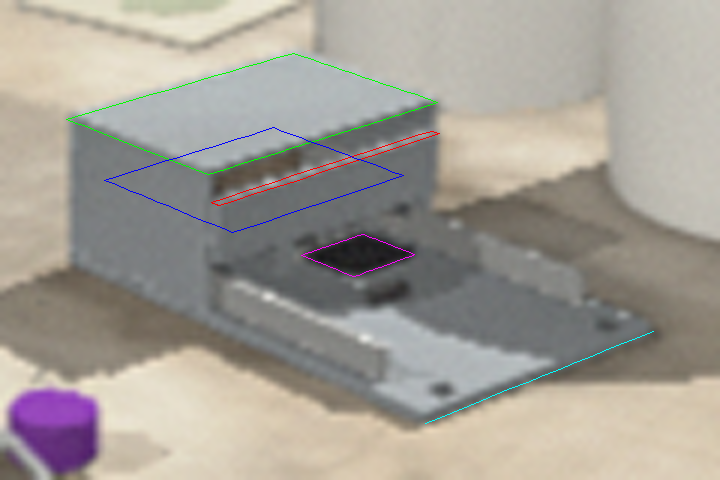

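Run:
```python
from bench import r
from h import *
c=r.camera("top")
a=np.clip(cv2.resize(c["pixels"],None,fx=1.4,fy=1.4)*1.4,0,255).astype(np.uint8); cv2.imwrite("pics/t14.png",a)
c=r.camera("scene"); a=cv2.resize(c["pixels"][150:330,150:420],None,fx=2.9,fy=2.9,interpolation=cv2.INTER_CUBIC); cv2.imwrite("pics/s15.png",a)
a=cv2.resize(c["pixels"][175:195,325:385],None,fx=13,fy=13,interpolation=cv2.INTER_CUBIC); cv2.imwrite("pics/s16.png",a)
```

```text
(no output)
```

View pics/t14.png

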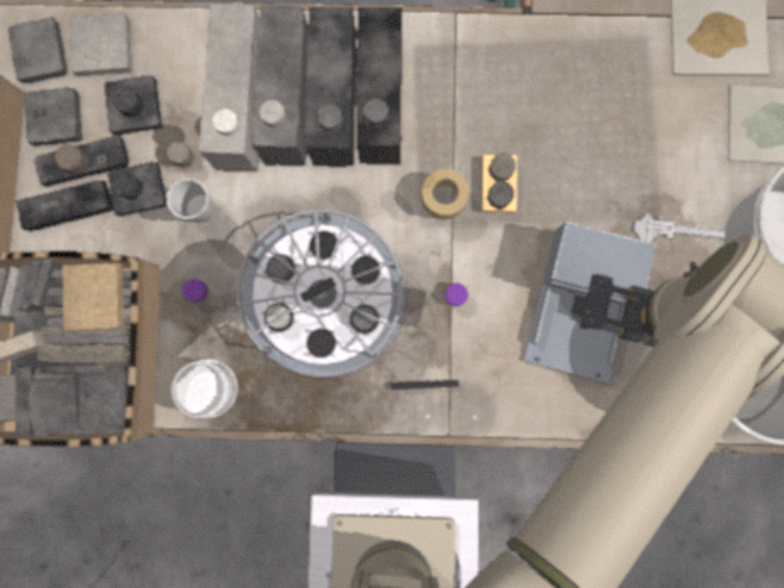

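View pics/s15.png

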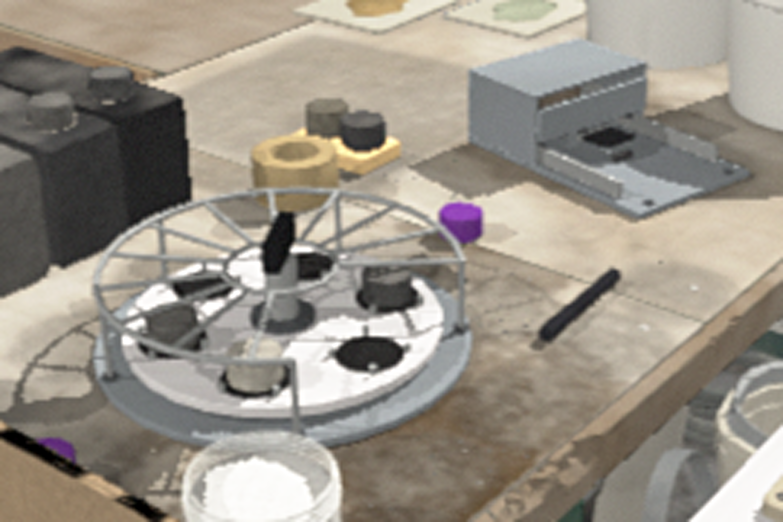

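View pics/s16.png

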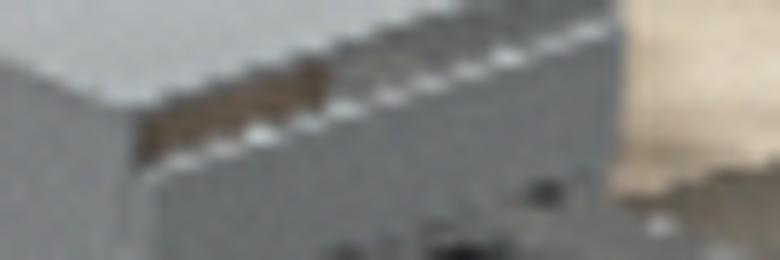

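Run:
```python
import pickle
from h import *
c=pickle.load(open("s14.pkl","rb")); O=np.array([.5464,-.3591]); t=np.radians(-12.75); ex=np.array([np.cos(t),np.sin(t)])
P=O+.0525*ex
for z in (.045,.074): print([ (proj(c,[P[0]+.025*np.cos(a),P[1]+.025*np.sin(a),z])).round(1).tolist() for a in np.radians([-60,-45,-30])])
from bench import r
r.close_job()
```

```text
[[342.1, 182.8], [340.1, 182.8], [338.3, 183.0]]
[[342.4, 174.5], [340.4, 174.5], [338.5, 174.7]]
the job is handed in; nothing more can be done
```

Run:
```python
import pickle
from h import *
c=pickle.load(open("s14.pkl","rb")); O=np.array([.5464,-.3591]); t=np.radians(-12.75); ex=np.array([np.cos(t),np.sin(t)])
P=O+.0525*ex
print(max(proj(c,[P[0]+.025*np.cos(a),P[1]+.025*np.sin(a),.065])[0] for a in np.linspace(0,6.28,90)))
```

```text
349.66600770660136
```

The job is handed in, at about 18 s of the 72 s allowed. The tall puck is in the loader with the tray pushed home.

- **Carousel:** I turned the knob about 111° in one grasp. The puck measured about 1–2 mm from the middle of the gap before I took it.
- **Puck:** I lifted it straight out through the gap, stood it in the middle of the tray and let go. The wrist camera showed it upright there.
- **Tray:** I pressed the lever to its stop and kept it pressed while pushing the tray in, until it stopped hard at about 27 N.

**Last checks:**
- The tray and lever pad match the "fully home" overlay to about 1 mm in both the wrist and scene cameras.
- The puck's right edge, seen through the housing mouth, is at column 350; a puck standing at the tray's centre would put it at 349.7. I finished this comparison just after handing in. The front panel hides most of the puck, so I could not see directly that it is still upright.
- Three low pucks are still on the carousel, the jar, tape roll and marker look unmoved, and the gripper is clear of everything.

**Measurements that disagreed:**
- The top camera put the carousel about 3–5 mm off in y from the wrist camera. I used the wrist camera's value, and the knob and puck grasps both came out centred.
- One estimate of the gap direction from the wire legs was off by about 1.5°. A later, clearer view agreed with the value I used.

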